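# Change the cartridges of the counter-top water filter and shut its lid

## Task

Change the cartridges in the counter-top water filter: pull out the old ones that sit in its sockets and put them in the steel drip tray, and plug every fresh cartridge standing on the counter fully home into a socket, any socket you like. Keep the lid locked open until all of that is done; only then lift the black knob at the knee of the folding stay well past centre to unlock the stay, and gently lower the lid until it is fully shut. Leave the checked cup beside it where it stands.

Things in the scene. Friction and masses are not known exactly. Their poses are not given: they have to be found in the camera images.
- unit: counter-top water filter, fixed: an open-topped white housing, rim 95 mm high, walls 8 mm. Origin on the counter under the middle socket; x to the back (hinge side), y to the left (stay side), z up. Inside: x -72 to +90 mm, y -122 to +122 mm; left outer wall at y +130 mm. Its grey deck, 35 mm above the counter, has three socket holes in a row along y, 78 mm apart
- socket_0 (a point): centre of the mouth of the left socket hole, at deck height (35 mm up); the hole is 37 mm in x by 53 mm in y, 24 mm deep, with a 2.5 mm chamfered mouth; axes as the unit's
- socket_1 (a point): centre of the mouth of the middle socket hole, at deck height (35 mm up); the hole is 37 mm in x by 53 mm in y, 24 mm deep, with a 2.5 mm chamfered mouth; axes as the unit's
- socket_2 (a point): centre of the mouth of the right socket hole, at deck height (35 mm up); the hole is 37 mm in x by 53 mm in y, 24 mm deep, with a 2.5 mm chamfered mouth; axes as the unit's
- fresh_0_mid (a point): fresh cartridge 0 (None if absent): block 44 (x) by 60 (y) by 50 mm high on a plug 34 x 50 mm, 22 mm long, its lowest 5 mm 30 x 46 mm; 72 mm tall, 200 g, standing on the plug. This point is its centre, 36 mm above the foot; z up. Fits a socket either way round, its x along or against the unit's x; fully home, its shoulder is on the deck and this point 14 mm above the mouth
- fresh_1_mid (a point): fresh cartridge 1 (None if absent): block 44 (x) by 60 (y) by 50 mm high on a plug 34 x 50 mm, 22 mm long, its lowest 5 mm 30 x 46 mm; 72 mm tall, 200 g, standing on the plug. This point is its centre, 36 mm above the foot; z up. Fits a socket either way round, its x along or against the unit's x; fully home, its shoulder is on the deck and this point 14 mm above the mouth
- fresh_2_mid (a point): fresh cartridge 2 (None if absent): block 44 (x) by 60 (y) by 50 mm high on a plug 34 x 50 mm, 22 mm long, its lowest 5 mm 30 x 46 mm; 72 mm tall, 200 g, standing on the plug. This point is its centre, 36 mm above the foot; z up. Fits a socket either way round, its x along or against the unit's x; fully home, its shoulder is on the deck and this point 14 mm above the mouth
- old_0_mid (a point): used cartridge 0, if present (None if not): at the start it is plugged into one of the filter's sockets. Same make and size as the fresh ones. This point is its centre, 36 mm above the foot of its plug; z up, axes as for the fresh cartridges
- old_1_mid (a point): used cartridge 1, if present (None if not): at the start it is plugged into one of the filter's sockets. Same make and size as the fresh ones. This point is its centre, 36 mm above the foot of its plug; z up, axes as for the fresh cartridges
- old_2_mid (a point): used cartridge 2, if present (None if not): at the start it is plugged into one of the filter's sockets. Same make and size as the fresh ones. This point is its centre, 36 mm above the foot of its plug; z up, axes as for the fresh cartridges
- tray: shallow steel drip tray lying loose on the counter, 450 g, 125 mm (x) by 200 mm (y), 16 mm high, with 5 mm floor and walls and room for two cartridges side by side along y. Origin at the centre of its underside
- lid (a joint): angle of the lid about its hinge at the back of the rim (rad): 0 locked open, standing 85 degrees up from shut; grows as it is lowered; 1.48 fully shut. The hinge is stiff (0.5 N m): once unlocked the lid stays where it is left and must be pushed down, with 1 to 4 N at its free edge. While the stay is locked it cannot be lowered
- lid_hinge (a point): point on the lid's hinge axis (along the unit's y), mid-width, at rim height, 94 mm behind the unit's origin
- lid_edge (a point): mid of the lid's free edge, on its outer (top) face; the lid is 260 mm wide, 182 mm from hinge to free edge, and 12 mm thick, its inner face on the hinge axis
- stay_knee (a joint): bend of the folding stay at its knee (rad): 0 locked, sagging 0.21 rad below straight against its stop; 0.21 straight (dead centre); beyond that it is unlocked and folds, drawing the lid down with it; about 2.5 with the lid shut. Friction keeps it where it is left once well past centre (0.6 or more)
- stay_knob (a point): centre of the grip of the black knob, 13 mm thick, 40 mm long along the unit's y with a wider head, that sticks out sideways from the stay's knee, 40 mm clear of the left wall. It swings on the 70 mm lower arm about a pivot at x -27, z +35 mm of the unit: to lift it, move it up and to the front on that arc by some 40 mm, with under 20 N
- cup: cup with a checked band, 66 mm wide and 53 mm high, standing upside down beside the filter, to be left alone; origin at the centre of its underside
Things that resemble listed ones, but are neither listed nor needed, are in the scene too. Leave any turquoise look-alike of the part that bears fresh_2_mid alone.

How it is judged:
By the outcome, as a careful person would: the job done as asked, in the order asked, and still so for the second after the job is handed in, with the robot touching nothing.
Of old_0, old_1, old_2 only 1 to 2 are there at a start; the rules pass over those that are not, and their reading is None.
Of fresh_0, fresh_1, fresh_2 only 2 to 3 are there at a start; the rules pass over those that are not, and their reading is None.
At some moment in a run one of tray may be knocked a few centimetres aside while the robot is not near it.
It also fails if it takes over 210 s, if anything falls off the work surface, if the arm or the gripper's body presses on something with over 40 N, if the wrist force passes 120 N, or if a joint passes its speed limit or range.

## Robot

A 6-joint arm with a two-finger parallel gripper is mounted at the origin on a cart in front of the work surface, level with it; the furniture and walls round the work are solid. World frame = base frame: x ahead of the robot, y to its left, z up, the work surface at z = 0. Lengths are in m, angles in rad, forces in N, time in s.
With the tool pointing down it reaches from about 0.375 to 0.925 m from the base axis. Payload 5.7 kg.
Tool frame: the origin (TCP) lies between the finger pads; the fingertips stand 8 mm ahead of it and the grasp point (between the pads) lies 11 mm behind it (robot.tip_reach is the distance from the TCP to the fingertips, in m); z points along the fingers, y is the direction in which the jaws open and shut (so a half turn about z gives the same grasp; the last joint's range is limited). The gripper opens to 88 mm and grips with 3 to 60 N. Pads are 20 mm wide; open, the fingers measure 115 mm over their backs; the gripper's body (75 mm by 178 mm) begins 61 mm behind the grasp point.
Start: joints at [-1.327, 0.359, 1.51, -0, 1.272, -0.115], TCP at [0.211, -0.562, 0.231] pointing down, gripper open.
Joint ranges: [-2.97, 2.97], [-1.01, 2.36], [0.21, 2.38], [-0.96, 4.11], [0.2, 2.71], [-2.98, 2.98]. Speed limits (rad/s): [2.39, 2.39, 3.14, 3.14, 3.14, 3.14].

## Interface

Orientations are given as a unit quaternion [w, x, y, z].
In Python, from station import robot, optics, job gives the robot as it stands.
- The arm moves only by the shell command python3 -m handwheel 'ROWS' [FORCE]. ROWS is JSON, a list of rows, each an object with "offset": the shift along the tool's x, y, z in mm, a list of three; "rotation": the turn, a rotation vector about the tool's x, y, z in degrees, a list of three; "gripper": the opening, from 0 (shut) to 1 (fully open). In form: [{"offset": [tx, ty, tz], "rotation": [rx, ry, rz], "gripper": gripper}, ...]. A call has 1 to 20 rows; each row shifts and turns the commanded pose from where the row before left it, along the tool's axes as they then stand; what a row does not reach is not made up. A row lasts 1/12 s, in which the tool goes at most 41.7 mm and 7.16 degrees, less where a joint would pass 70% of its speed; a pose out of reach is approached as far as the arm can. A call with a gripper value outside its range is refused whole. The fingers move at their own pace and stop on an object; FORCE is the grip in N (left out, the last holds). Time passes only in rows, so rows that do not move let the fingers close. It gives the time, the measured TCP pose, the force and the opening at its end, in the units of the state.
- robot.get_state(): the state, without advancing time (a new reading comes with each control period).
- optics.camera(name): name is "side" or "top"; returns a dict with "image" (400x640x3 uint8, red, green, blue), "z_map" (400x640 float32, m along the optical axis (not along the pixel's ray), 0 where there is no reading), "K" (3x3 intrinsics, pixels), "rvec" (rotation vector, rad) and "tvec" (3), from world to camera coordinates, as OpenCV has them. Camera axes: x right, y down, z forward; pixel columns grow to the right and rows downward; lengths in m; the calibration is good to about 2 mm. A picture is of the moment at which its call begins.
- job.close_job(): hands the job in, once; it reports no verdict.
The state is a dict: "time_s": time; "joints": joint angles; "joint_vel": joint speeds; "joint_torque": joint torques, N m; "tool_pos": TCP position; "tool_rot": TCP orientation; "wrist_force": force on the tool from outside, world axes, zero at the start; "ft_torque": the same for the moment, N m; "gripper_width": finger opening in m.
Only numpy, scipy, OpenCV 4.12 (cv2) and the standard library are available. Lean on these libraries where they do the work, as an engineer would, in place of code of your own. Each camera call takes 0.05 s, during which the arm holds its last target. There are 200 camera calls.

## Working session

There is one attempt and no reset: what is moved stays moved. The work goes in short steps, Python scripts to look and compute and a shell command to move; the robot and the scene stay as the last step left them, time stands still between calls to the robot, and variables do not carry over. Pictures are saved under pics/ and viewed, about 12 in all and at most 16, crops included, and the job is handed in when it is done.

```bash
ls; mkdir -p pics; python3 - <<'E'
from station import robot, optics, job
import cv2,numpy as np
for n in("side","top"):
    c=optics.camera(n); cv2.imwrite(f"pics/{n}0.png",c["image"][:,:,::-1]); np.savez(f"{n}0.npz",**c)
    R,_=cv2.Rodrigues(np.array(c["rvec"],float)); print(n,c["K"].tolist() if hasattr(c["K"],'tolist') else c["K"],(-R.T@np.array(c["tvec"])).round(3),R.round(2).tolist())
print(robot.get_state())
E
```

```text
pics
side [[476.6304445732442, 0.0, 323.5366786279381], [0.0, 476.6304445732442, 203.34666075641329], [0.0, 0.0, 1.0]] [0.533 1.228 1.049] [[-1.0, -0.06, -0.0], [-0.03, 0.59, -0.8], [0.05, -0.8, -0.59]]
top [[513.6371103543149, 0.0, 320.4112876431928], [0.0, 513.6371103543149, 195.81610195411568], [0.0, 0.0, 1.0]] [0.409 0.052 1.609] [[0.01, -1.0, 0.01], [-0.99, -0.01, -0.12], [0.12, -0.01, -0.99]]
{'time_s': 0.1, 'joints': array([-1.32710220e+00,  3.59406990e-01,  1.51130074e+00, -3.15034550e-05,
        1.27246974e+00, -1.15061364e-01]), 'joint_vel': array([ 1.18210331e-04, -1.06700942e-03, -3.68986128e-03,  2.08795888e-04,
        6.44977283e-04, -1.93903433e-05]), 'joint_torque': array([-9.49273044e-05, -5.16357207e+01, -2.71408367e+01,  6.76338980e-02,
        2.76232726e-02, -3.92053119e-05]), 'tool_pos': array([ 0.21052689, -0.56122582,  0.22991803]), 'tool_rot': array([-7.89802305e-04,  9.83953767e-01,  1.78421847e-01, -6.59508645e-05]), 'wrist_force': array([-0.41005542,  0.06728871, -0.35745179]), 'ft_torque': array([-0.01740236, -0.0505925 , -0.01167757]), 'gripper_width': 0.08793888220218876}
```

View pics/top0.png

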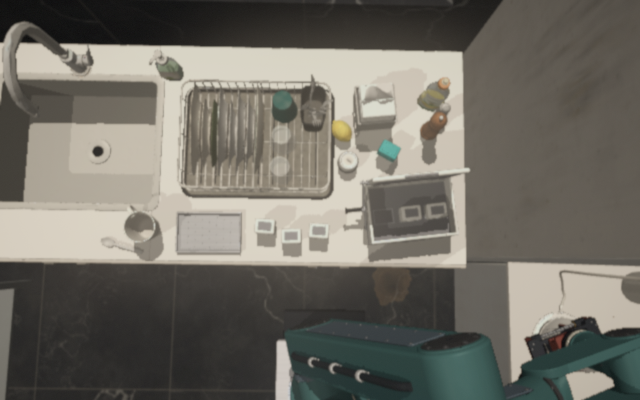

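View pics/side0.png

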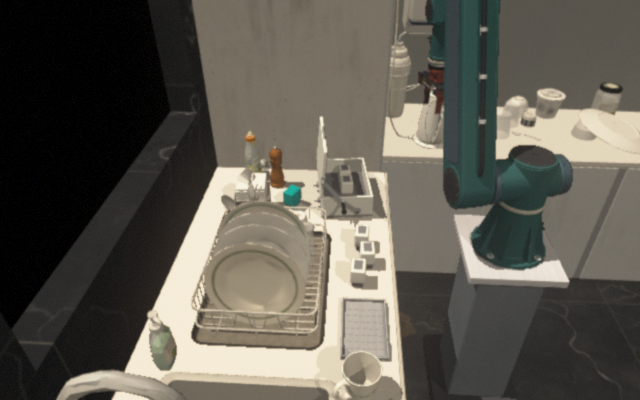

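```bash
cat > h.py <<'E'
import cv2,numpy as np
from station import robot,optics,job
def cam(n,save=None):
    c=optics.camera(n)
    if save: cv2.imwrite(save,c["image"][:,:,::-1])
    return c
def cloud(c):
    K=np.array(c["K"]);R,_=cv2.Rodrigues(np.array(c["rvec"],float));t=np.array(c["tvec"],float).ravel()
    z=c["z_map"].astype(float);v,u=np.indices(z.shape)
    P=np.stack([(u-K[0,2])/K[0,0]*z,(v-K[1,2])/K[1,1]*z,z],-1)
    W=(P-t)@R; W[z==0]=np.nan
    return W
def crop(c,u0,u1,v0,v1,s,f):
    cv2.imwrite(f,cv2.resize(c["image"][v0:v1,u0:u1,::-1],None,fx=s,fy=s,interpolation=cv2.INTER_CUBIC))
def rect(W,box,zlo,zhi):
    u0,u1,v0,v1=box;p=W[v0:v1,u0:u1].reshape(-1,3);p=p[(p[:,2]>zlo)&(p[:,2]<zhi)]
    if len(p)<4:return None
    r=cv2.minAreaRect((p[:,:2]*1000).astype(np.float32))
    return len(p),np.round(r[0],1),np.round(r[1],1),round(r[2],1),(np.median(p[:,2])*1000).round(1),(p[:,:2].mean(0)*1000).round(1)
def st():
    s=robot.get_state();print(round(s["time_s"],2),(s["tool_pos"]*1000).round(1),s["tool_rot"].round(4),s["wrist_force"].round(1),round(s["gripper_width"]*1000,1),s["joints"].round(2))
E
python3 - <<'E'
from h import *
for n in("top","side"):
    c=np.load(n+"0.npz");W=cloud(c)
    print(n)
    B=dict(f0=(250,280,212,247),f1=(278,304,222,255),f2=(304,334,215,250),o0=(398,424,200,227),o1=(424,450,198,224),tray=(170,250,205,260),cup=(334,362,145,178),teal=(375,403,138,164)) if n=="top" else dict(f0=(347,370,254,290),f1=(358,382,238,266),f2=(352,372,220,247),o=(335,360,160,200),tray=(335,395,290,365))
    for k,b in B.items():
        z=(.06,.08) if k[0]=='f' else (.07,.1) if k[0]=='o' else (.011,.02) if k=='tray' else(.035,.09)
        print(k,rect(W,b,*z))
    if n=="top":
        crop(c,340,475,160,260,6,"pics/top_unit.png"); crop(c,160,340,200,260,4,"pics/top_left.png")
        # unit rim points
        r=W[165:260,350:475].reshape(-1,3); q=r[(r[:,2]>.088)&(r[:,2]<.10)]
        print(rect(W,(340,475,160,262),.088,.1)); np.set_printoptions(suppress=True,linewidth=200)
        for row in range(168,256,4): print(row,[int(1000*z) if z==z else -1 for z in W[row,345:475:5,2]])
    else: crop(c,300,400,100,240,4,"pics/side_unit.png")
E
```

```text
top
f0 (294, array([496.8, 202.1]), array([60.7, 44.7]), 89.8, np.float64(73.6), array([495.8, 200.9]))
f1 (277, array([469.1, 121.9]), array([45.3, 59.3]), 5.1, np.float64(73.2), array([468.5, 122. ]))
f2 (282, array([484. ,  38.8]), array([45.1, 57.1]), 0.8, np.float64(73.5), array([484.4,  38.8]))
o0 (303, array([ 541.1, -236.3]), array([44.4, 59.6]), 7.9, np.float64(86.0), array([ 540.6, -235. ]))
o1 (305, array([ 552.8, -322.1]), array([49.5, 78.5]), 15.0, np.float64(86.0), array([ 550.1, -312.8]))
tray (559, array([476.2, 372.1]), array([156. , 237.5]), 2.0, np.float64(13.4), array([483. , 379.1]))
cup (317, array([701.6, -49.2]), array([61.3, 59.7]), 81.3, np.float64(52.7), array([700.6, -49.2]))
teal (322, array([ 735.4, -173.8]), array([60. , 45.9]), 63.4, np.float64(72.6), array([ 732.7, -172. ]))
(834, array([ 551.9, -243.3]), array([190.3, 405.7]), 9.8, np.float64(93.5), array([ 534.5, -235.8]))
168 [50, 53, 38, 1, -1, 0, 2, 0, 0, -5, 0, 2, 0, 4, 3, -4, 1, -1, 0, -4, 0, 0, -6, 271, 280, 41]
172 [16, 19, -1, 6, 1, 1, -9, 0, 4, 0, -3, 1, 3, -2, 4, 7, 272, 276, 285, 278, 278
[... 1921 characters left out ...]
6]
248 [2, -2, 0, -1, 2, -2, 8, 7, 3, 7, -3, 2, 5, 5, 5, 3, 2, 0, 0, 3, 5, 0, -1, 0, -6, 27]
252 [-2, 1, 3, 3, 1, -1, -1, 5, 1, -3, 4, 2, 1, 7, 10, 1, 1, -2, 0, -3, 0, -2, 3, 1, -2, 24]
side
f0 (258, array([492.2, 190.3]), array([90. , 48.1]), 80.0, np.float64(70.2), array([493.2, 203. ]))
f1 (269, array([470.1, 138.1]), array([139.1,  49.5]), 89.8, np.float64(70.4), array([471.1, 139.4]))
f2 (249, array([481.2,  65.9]), array([ 46.7, 117.2]), 4.7, np.float64(70.3), array([480.6,  61.3]))
o (450, array([ 533.7, -230.1]), array([ 93.5, 282.2]), 2.3, np.float64(83.0), array([ 540.7, -258.6]))
tray (301, array([476.4, 380.4]), array([125.1, 203.1]), 0.5, np.float64(14.4), array([472.2, 373.7]))
```

View pics/top_unit.png

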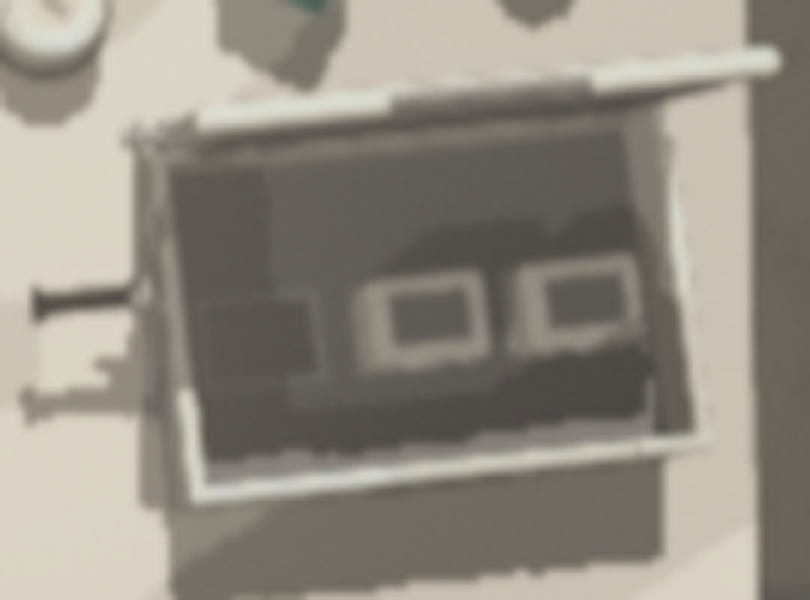

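View pics/side_unit.png

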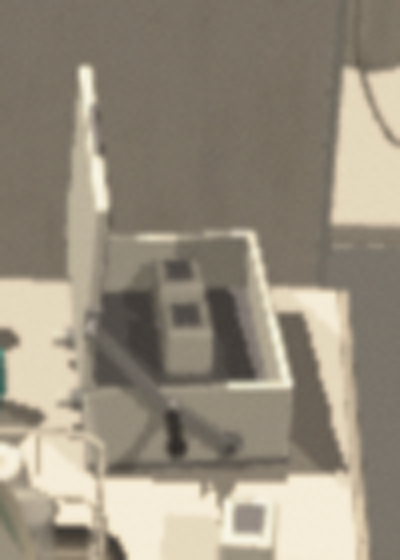

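```bash
python3 - <<'E'
from h import *
from scipy.optimize import least_squares
np.set_printoptions(suppress=True,linewidth=200)
for n in("top","side"):
    c=np.load(n+"0.npz");W=cloud(c)*1000;P=W.reshape(-1,3)
    dz=1.5 if n=="top" else -1.5
    U=np.array([541.,-236.,np.radians(8)])
    def loc(p,q):
        cs,sn=np.cos(q[2]),np.sin(q[2]);d=p[:,:2]-q[:2];return np.c_[d[:,0]*cs+d[:,1]*sn,-d[:,0]*sn+d[:,1]*cs]
    for it in range(6):
        L=loc(P,U);rim=(P[:,2]>88)&(P[:,2]<102)
        f=rim&(abs(L[:,0]+76)<9)&(abs(L[:,1])<118)
        l=rim&(abs(L[:,1]-126)<9)&(L[:,0]>-65)&(L[:,0]<60); r=rim&(abs(L[:,1]+126)<9)&(L[:,0]>-65)&(L[:,0]<60)
        res=lambda q:np.r_[loc(P[f],q)[:,0]+76,loc(P[l],q)[:,1]-126,loc(P[r],q)[:,1]+126]
        U=least_squares(res,U,loss="soft_l1",f_scale=2).x
    print(n,"unit",U[:2].round(1),np.degrees(U[2]).round(2),f.sum(),l.sum(),r.sum())
    L=loc(P,U)
    for k,y in enumerate((78,0,-78)):
        m=(abs(L[:,1]-y)<36)&(abs(L[:,0])<30)&(P[:,2]>79)&(P[:,2]<91)
        if m.sum()>20:
            rr=cv2.minAreaRect(L[m].astype(np.float32));print(" socket",k,m.sum(),L[m].mean(0).round(1),np.percentile(L[m],[2,98],axis=0).mean(0).round(1),np.round(rr[0],1),np.round(rr[1],1),round(rr[2],1))
    # knob: left of the left wall
    m=(L[:,1]>142)&(L[:,1]<180)&(abs(L[:,0])<80)&(P[:,2]>50)&(P[:,2]<110)
    print(" knob",m.sum(),np.c_[L[m],P[m,2]].mean(0).round(1),np.percentile(np.c_[L[m],P[m,2]],[5,95],axis=0).round(0).tolist())
    # lid
    m=(abs(L[:,1])<110)&(L[:,0]>60)&(L[:,0]<120)&(P[:,2]>200)&(P[:,2]<300);print(" lid",m.sum(),np.percentile(np.c_[L[m],P[m,2]],[5,50,95],axis=0).round(0).tolist() if m.sum() else 0)
    # rack height max by x band, y 0..260
    for x in range(530,640,20):
        m=(abs(P[:,0]-x)<10)&(P[:,1]>0)&(P[:,1]<260);print(" x",x,np.nanpercentile(P[m,2],[50,98]).round(0),end='')
    m=(P[:,2]>9)&(P[:,2]<22)&(P[:,0]>390)&(P[:,0]<560)&(P[:,1]>260)&(P[:,1]<490)
    print("\n tray",m.sum(),P[m].mean(0),np.percentile(P[m],[3,97],axis=0).round(0).tolist(), cv2.minAreaRect(P[m][:,:2].astype(np.float32)))
    q=(P[:,2]>10)&(P[:,0]>400)&(P[:,0]<560)&(P[:,1]>480)&(P[:,1]<700);print(" left clutter",np.percentile(P[q],[2,98],axis=0).round(0).tolist() if q.sum() else 0)
    if n=="top": g=(P[:,2]>70)&(P[:,0]>560)&(P[:,1]<-60)&(P[:,1]>-420)&(P[:,0]<900); 
E
```

```text
top unit [ 541.5 -235.8] 6.71 211 123 131
 socket 1 255 [-0.3  0. ] [-0.2 -0.7] [ 0.  -0.5] [59.7 43.4] 89.7
 socket 2 260 [ -0.2 -78.2] [ -0.1 -78.2] [  0.2 -78.7] [43.8 60.8] 0.9
 knob 60 [ 27.5 158.7  88.1] [[20.0, 144.0, 81.0], [38.0, 177.0, 98.0]]
 lid 574 [[77.0, -98.0, 223.0], [81.0, 1.0, 276.0], [89.0, 99.0, 285.0]]
 x 530 [ 2. 10.] x 550 [2. 9.] x 570 [2. 9.] x 590 [ 15. 136.] x 610 [ 41. 140.] x 630 [  9. 171.]
 tray 995 [479.55272783 377.5945931   12.61656962] [[418.0, 280.0, 9.0], [540.0, 477.0, 20.0]] ((474.1781921386719, 376.8409423828125), (158.1417694091797, 229.2039794921875), 2.687487840652466)
 left clutter [[422.0, 522.0, 10.0], [552.0, 672.0, 99.0]]
side unit [ 540.7 -232.8] 6.94 80 75 62
 socket 1 104 [-0.6  0.7] [-0.8 -1.7] [-0.7 -0.8] [43.1 62.4] 1.9
 socket 2 94 [ -1.  -76.1] [ -0.7 -78.2] [ -1.  -77.7] [64.4 42.2] 89.6
 knob 32 [ 28.2 157.6  87.1] [[20.0, 143.0, 80.0], [38.0, 177.0, 103.0]]
 lid 232 [[79.0, -97.0, 206.0], [89.0, 14.0, 266.0], [95.0, 102.0, 280.0]]
 x 530 [-1.  4.] x 550 [-1.  3.] x 570 [-2.  3.] x 590 [ 17. 135.] x 610 [ 26. 135.] x 630 [ 29. 169.]
 tray 375 [472.96057775 371.45778299  13.61033279] [[415.0, 281.0, 9.0], [538.0, 479.0, 18.0]] ((476.3765563964844, 379.41156005859375), (125.0540542602539, 205.05934143066406), 0.4877294600009918)
 left clutter [[445.0, 523.0, 13.0], [545.0, 612.0, 95.0]]
```

View pics/top_left.png

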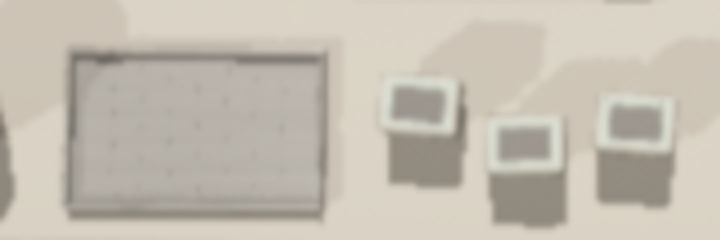

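```bash
cat >> h.py <<'E'
from scipy.spatial.transform import Rotation as Ro
U=np.array([541.2,-234.5]);UY=6.8
def u2w(x,y,z):
    a=np.radians(UY);return np.array([U[0]+x*np.cos(a)-y*np.sin(a),U[1]+x*np.sin(a)+y*np.cos(a),z])
def Rt(yaw,tilt=0):
    "jaw axis (tool y) at world yaw, tool top leaning against it by tilt (deg)"
    y=np.array([np.cos(np.radians(yaw)),np.sin(np.radians(yaw)),0]);Z=np.array([0,0,1.]);t=np.radians(tilt)
    yt=y*np.cos(t)+Z*np.sin(t);zt=y*np.sin(t)-Z*np.cos(t);return np.c_[np.cross(yt,zt),yt,zt]
def plan(gp,R,gpoff=11,R0=None,p0=None):
    "rotation (tool axes, deg) first, then offset in the new tool axes (mm)"
    s=robot.get_state();q=s["tool_rot"]
    if R0 is None:R0=Ro.from_quat(q[[1,2,3,0]]).as_matrix()
    if p0 is None:p0=s["tool_pos"]*1000
    tgt=np.array(gp)+gpoff*R[:,2]
    rv=np.degrees(Ro.from_matrix(R0.T@R).as_rotvec())
    print("rot",rv.round(2),"rows",round(np.linalg.norm(rv)/7,1),"off",(R.T@(tgt-p0)).round(1),"off_oldaxes",(R0.T@(tgt-p0)).round(1),"tcp",tgt.round(1))
    return tgt
E
python3 - <<'E'
from h import *
for n in("top","side"):
    P=cloud(np.load(n+"0.npz")).reshape(-1,3)*1000
    for zz in(50,150,250,350):
      m=(P[:,1]<-370)&(P[:,1]>-480)&(abs(P[:,2]-zz)<50)&(P[:,0]>300)
      print(n,zz,m.sum(),np.percentile(P[m],[1,10,50,90,99],axis=0).round(0).tolist() if m.sum() else '')
R=Rt(UY,6)
print(R.round(3)); plan(u2w(0,-78,160),R); st()
# waypoints in current tool axes
s=robot.get_state();R0=Ro.from_quat(s["tool_rot"][[1,2,3,0]]).as_matrix();print(R0.round(2))
p=s["tool_pos"]*1000
for w in([150,-380,330],[300,-290,330],[470,-330,330]):
    w=np.array(w,float);print(w,(R0.T@(w-p)).round(1));p=w
E
```

```text
top 50 4205 [[392.0, -432.0, 0.0], [453.0, -430.0, 1.0], [760.0, -427.0, 12.0], [1048.0, -384.0, 84.0], [1082.0, -372.0, 98.0]]
top 150 2897 [[408.0, -432.0, 101.0], [473.0, -431.0, 111.0], [770.0, -429.0, 152.0], [1079.0, -427.0, 190.0], [1083.0, -376.0, 199.0]]
top 250 3557 [[406.0, -432.0, 201.0], [471.0, -431.0, 211.0], [763.0, -429.0, 253.0], [1078.0, -427.0, 291.0], [1083.0, -377.0, 299.0]]
top 350 4093 [[407.0, -432.0, 301.0], [465.0, -431.0, 310.0], [734.0, -429.0, 350.0], [1026.0, -428.0, 390.0], [1081.0, -386.0, 399.0]]
side 50 2526 [[402.0, -440.0, 0.0], [444.0, -435.0, 7.0], [753.0, -429.0, 58.0], [1052.0, -418.0, 92.0], [1080.0, -373.0, 99.0]]
side 150 3707 [[406.0, -440.0, 101.0], [462.0, -435.0, 111.0], [748.0, -430.0, 153.0], [1033.0, -423.0, 191.0], [1080.0, -390.0, 199.0]]
side 250 4333 [[406.0, -439.0, 201.0], [468.0, -435.0, 211.0], [749.0, -429.0, 251.0], [1028.0, -424.0, 290.0], [1080.0, -389.0, 299.0]]
side 350 4851 [[406.0, -439.0, 301.0], [468.0, -435.0, 310.0], [745.0, -429.0, 351.0], [1028.0, -424.0, 390.0], [1080.0, -391.0, 399.0]]
[[-0.118  0.988  0.104]
 [ 0.993  0.118  0.012]
 [ 0.     0.105 -0.995]]
rot [ -5.16   3.92 -76.17] rows 10.9 off [207.3 357.7 118.9] off_oldaxes [ 406.9 -113.7   81.1] tcp [ 551.6 -311.8  149.1]
0.1 [ 210.5 -561.2  229.9] [-8.000e-04  9.840e-01  1.784e-01 -1.000e-04] [-0.4  0.1 -0.4] 87.9 [-1.33  0.36  1.51 -0.    1.27 -0.12]
[[ 0.94  0.35 -0.  ]
 [ 0.35 -0.94  0.  ]
 [ 0.   -0.   -1.  ]]
[ 150. -380.  330.] [   7.  -191.1  -99.8]
[ 300. -290.  330.] [ 1.721e+02 -3.160e+01  1.000e-01]
[ 470. -330.  330.] [ 1.451e+02  9.710e+01 -1.000e-01]
```

```bash
python3 -m handwheel '[{"offset":[0,0,-30],"rotation":[0,0,0],"gripper":1},{"offset":[0,0,-30],"rotation":[0,0,0],"gripper":1},{"offset":[0,0,-40],"rotation":[0,0,0],"gripper":1},{"offset":[1,-32,0],"rotation":[0,0,0],"gripper":1},{"offset":[1,-32,0],"rotation":[0,0,0],"gripper":1},{"offset":[1,-32,0],"rotation":[0,0,0],"gripper":1},{"offset":[1,-32,0],"rotation":[0,0,0],"gripper":1},{"offset":[1,-32,0],"rotation":[0,0,0],"gripper":1},{"offset":[1,-32,0],"rotation":[0,0,0],"gripper":1},{"offset":[29,-5,0],"rotation":[0,0,0],"gripper":1},{"offset":[29,-5,0],"rotation":[0,0,0],"gripper":1},{"offset":[29,-5,0],"rotation":[0,0,0],"gripper":1},{"offset":[29,-5,0],"rotation":[0,0,0],"gripper":1},{"offset":[29,-5,0],"rotation":[0,0,0],"gripper":1},{"offset":[29,-5,0],"rotation":[0,0,0],"gripper":1}]' 20
python3 -m handwheel '[{"offset":[0,0,0],"rotation":[-0.5,0.4,-6.9],"gripper":1},{"offset":[0,0,0],"rotation":[-0.5,0.4,-6.9],"gripper":1},{"offset":[0,0,0],"rotation":[-0.5,0.4,-6.9],"gripper":1},{"offset":[0,0,0],"rotation":[-0.5,0.4,-6.9],"gripper":1},{"offset":[0,0,0],"rotation":[-0.5,0.4,-6.9],"gripper":1},{"offset":[0,0,0],"rotation":[-0.5,0.4,-6.9],"gripper":1},{"offset":[0,0,0],"rotation":[-0.5,0.4,-6.9],"gripper":1},{"offset":[0,0,0],"rotation":[-0.5,0.4,-6.9],"gripper":1},{"offset":[0,0,0],"rotation":[-0.5,0.4,-6.9],"gripper":1},{"offset":[0,0,0],"rotation":[-0.5,0.4,-6.9],"gripper":1},{"offset":[0,0,0],"rotation":[-0.5,0.4,-6.9],"gripper":1},{"offset":[0,0,0],"rotation":[0,0,0],"gripper":1}]'
python3 -c "
from h import *
st();plan(u2w(0,-78,300),Rt(UY,6));plan(u2w(0,-78,130),Rt(UY,6))"
```

```text
time_s: 1.35
tool_pos: [0.3021, -0.2895, 0.3305]
tool_rot: [-0.0, 0.984, 0.178, -0.0]
wrist_force: [0.2, -0.8, 0.6]
gripper_width: 0.0879
time_s: 2.35
tool_pos: [0.3009, -0.2905, 0.3303]
tool_rot: [0.037, 0.663, 0.746, 0.043]
wrist_force: [-1.1, -0.3, 0.3]
gripper_width: 0.0879
2.35 [ 300.9 -290.5  330.3] [0.0371 0.663  0.7464 0.0432] [-1.1 -0.3  0.3] 87.9 [-1.03 -0.04  1.76  0.11  1.38 -1.17]
rot [ 0.53 -0.1  -0.03] rows 0.1 off [-50.8 240.8  66.8] off_oldaxes [-50.8 240.2  68.9] tcp [ 551.6 -311.8  289.1]
rot [ 0.53 -0.1  -0.03] rows 0.1 off [-50.8 223.  235.9] off_oldaxes [-51.1 220.8 237.8] tcp [ 551.6 -311.8  119.1]
```

```bash
python3 -m handwheel '[{"offset":[-10,37,0],"rotation":[0.53,0,0],"gripper":1},{"offset":[-8,37,0],"rotation":[0,0,0],"gripper":1},{"offset":[-8,37,20],"rotation":[0,0,0],"gripper":1},{"offset":[-8,37,30],"rotation":[0,0,0],"gripper":1},{"offset":[-8,30,30],"rotation":[0,0,0],"gripper":1},{"offset":[-8,30,30],"rotation":[0,0,0],"gripper":1},{"offset":[0,10,30],"rotation":[0,0,0],"gripper":1},{"offset":[0,0,0],"rotation":[0,0,0],"gripper":1},{"offset":[0,0,0],"rotation":[0,0,0],"gripper":1}]'
python3 -c "
from h import *
st();plan(u2w(-8,-78,66),Rt(UY,6))
c=cam('side');W=cloud(c);crop(c,280,480,60,240,4,'pics/hover.png')
P=W.reshape(-1,3)*1000;s=robot.get_state();R=Rt(UY,6);L=(P-s['tool_pos']*1000)@R
for n in('side','top'):
    P=cloud(cam(n)).reshape(-1,3)*1000;L=(P-s['tool_pos']*1000)@R
    for z in range(-20,-320,-20):
        m=(abs(L[:,2]-z)<10)&(abs(L[:,0])<110)&(abs(L[:,1])<140)
        if m.sum()>5: print(n,z,m.sum(),np.percentile(L[m],[1,99],axis=0)[:,:2].round(0).tolist())
"
```

```text
time_s: 3.1
tool_pos: [0.527, -0.3116, 0.2182]
tool_rot: [0.032, 0.665, 0.745, 0.039]
wrist_force: [0.7, -0.2, 0.9]
gripper_width: 0.0881
3.1 [ 527.  -311.6  218.2] [0.0316 0.6653 0.7448 0.0393] [ 0.7 -0.2  0.9] 88.1 [-0.69  0.35  1.56  0.08  1.16 -0.84]
rot [-0.22 -0.27 -0.36] rows 0.1 off [ -3.2  -0.7 164. ] off_oldaxes [-3.900e+00 -1.000e-01  1.639e+02] tcp [ 543.6 -312.8   55.1]
side -20 98 [[-110.0, -138.0], [96.0, 117.0]]
side -40 145 [[-109.0, -135.0], [105.0, 117.0]]
side -60 69 [[-109.0, -135.0], [102.0, 111.0]]
side -80 226 [[-109.0, -131.0], [39.0, 80.0]]
side -100 309 [[-110.0, -127.0], [39.0, 88.0]]
side -120 394 [[-109.0, -126.0], [37.0, 87.0]]
side -140 160 [[-109.0, -124.0], [30.0, 17.0]]
side -160 200 [[-109.0, -124.0], [41.0, 37.0]]
side -180 177 [[-110.0, -121.0], [38.0, 34.0]]
side -200 221 [[-109.0, -118.0], [43.0, 39.0]]
side -220 220 [[-109.0, -117.0], [42.0, 37.0]]
side -240 219 [[-109.0, -114.0], [43.0, 38.0]]
side -260 219 [[-109.0, -112.0], [43.0, 48.0]]
side -280 225 [[-109.0, -109.0], [44.0, 41.0]]
side -300 197 [[-109.0, -109.0], [43.0, 37.0]]
top -20 105 [[-108.0, -109.0], [105.0, 107.0]]
top -40 235 [[-106.0, -96.0], [108.0, 119.0]]
top -60 76 [[-43.0, 108.0], [107.0, 117.0]]
top -80 40 [[-17.0, -31.0], [34.0, 81.0]]
top -100 213 [[-32.0, -58.0], [34.0, 85.0]]
top -120 568 [[-31.0, -86.0], [33.0, 89.0]]
top -160 15 [[10.0, -7.0], [37.0, 37.0]]
top -180 32 [[15.0, -9.0], [38.0, 36.0]]
top -200 63 [[-104.0, -117.0], [40.0, 40.0]]
top -220 76 [[-104.0, -117.0], [40.0, 36.0]]
top -240 63 [[-105.0, -116.0], [34.0, 32.0]]
top -260 81 [[-107.0, -114.0], [-76.0, -58.0]]
top -280 112 [[-109.0, -109.0], [22.0, -29.0]]
top -300 143 [[-109.0, -108.0], [26.0, -24.0]]
```

View pics/hover.png

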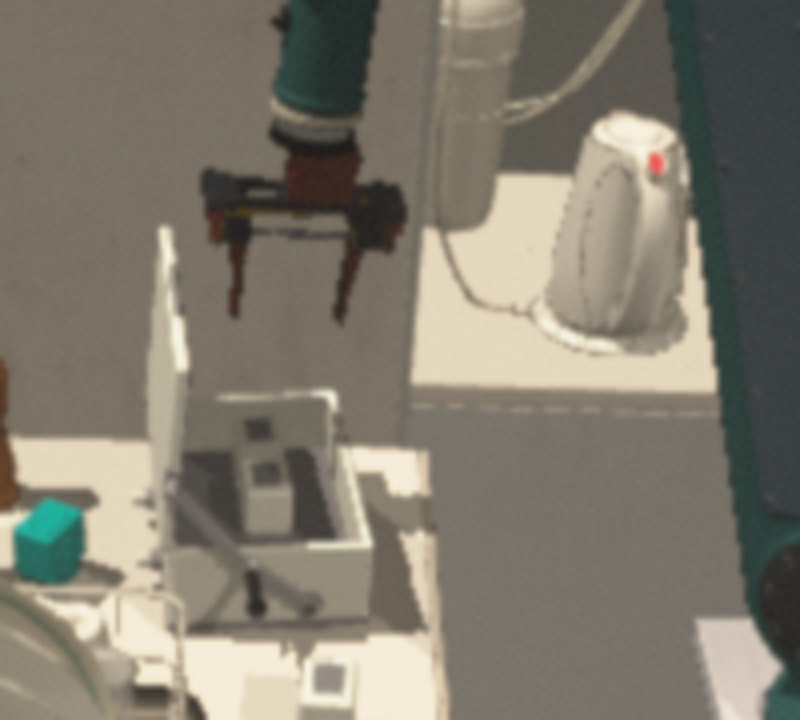

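```bash
python3 -m handwheel '[{"offset":[-3.5,-0.5,24],"rotation":[0,0,0],"gripper":1},{"offset":[0,0,25],"rotation":[0,0,-0.3],"gripper":1},{"offset":[0,0,25],"rotation":[0,0,0],"gripper":1},{"offset":[0,0,25],"rotation":[0,0,0],"gripper":1},{"offset":[0,0,20],"rotation":[0,0,0],"gripper":1},{"offset":[0,0,15],"rotation":[0,0,0],"gripper":1},{"offset":[0,0,15],"rotation":[0,0,0],"gripper":1},{"offset":[0,0,15],"rotation":[0,0,0],"gripper":1},{"offset":[0,4,0],"rotation":[0,0,0],"gripper":1},{"offset":[0,4,0],"rotation":[0,0,0],"gripper":1},{"offset":[0,0,0],"rotation":[0,0,0],"gripper":1}]'
python3 -c "
from h import *
st();plan(u2w(0,-78,66),Rt(UY,6))"
```

```text
time_s: 4.17
tool_pos: [0.5544, -0.3146, 0.0603]
tool_rot: [0.036, 0.663, 0.747, 0.04]
wrist_force: [0.4, 0.0, -0.4]
gripper_width: 0.0879
4.17 [ 554.4 -314.6   60.3] [0.0364 0.6629 0.7468 0.0397] [ 0.4  0.  -0.4] 87.9 [-0.67  0.56  1.66  0.1   0.84 -0.85]
rot [0.17 0.1  0.01] rows 0.0 off [ 3.1 -3.   5. ] off_oldaxes [ 3.1 -3.   5. ] tcp [ 551.6 -311.8   55.1]
```

```bash
python3 -m handwheel '[{"offset":[3,-3,5],"rotation":[0,0,0],"gripper":1},{"offset":[0,0,0],"rotation":[0,0,0],"gripper":0.6},{"offset":[0,0,0],"rotation":[0,0,0],"gripper":0.55},{"offset":[0,0,0],"rotation":[0,0,0],"gripper":0.3},{"offset":[0,0,0],"rotation":[0,0,0],"gripper":0.3},{"offset":[0,0,0],"rotation":[0,0,0],"gripper":0.3},{"offset":[0,0,0],"rotation":[0,0,0],"gripper":0.3},{"offset":[0,0,0],"rotation":[0,0,0],"gripper":0.3},{"offset":[0,0,0],"rotation":[0,0,0],"gripper":0.3}]' 30
python3 -c "
from h import *
st();plan(u2w(0,-78,66),Rt(UY,6))"
```

```text
time_s: 4.92
tool_pos: [0.5499, -0.3108, 0.053]
tool_rot: [0.035, 0.663, 0.747, 0.039]
wrist_force: [-0.4, 0.2, 2.4]
gripper_width: 0.0472
4.92 [ 549.9 -310.8   53. ] [0.0345 0.6627 0.7471 0.0394] [-0.4  0.2  2.4] 47.2 [-0.67  0.57  1.68  0.1   0.83 -0.85]
rot [ 0.01 -0.05  0.05] rows 0.0 off [-1.2  1.7 -1.9] off_oldaxes [-1.2  1.7 -1.9] tcp [ 551.6 -311.8   55.1]
```

```bash
python3 -m handwheel '[{"offset":[0,0.5,-5],"rotation":[0,0,0],"gripper":0.3},{"offset":[0,0.5,-5],"rotation":[0,0,0],"gripper":0.3},{"offset":[0,0.5,-5],"rotation":[0,0,0],"gripper":0.3},{"offset":[0,0.5,-5],"rotation":[0,0,0],"gripper":0.3},{"offset":[0,0.5,-5],"rotation":[0,0,0],"gripper":0.3},{"offset":[0,0.5,-5],"rotation":[0,0,0],"gripper":0.3},{"offset":[0,0,0],"rotation":[0,0,0],"gripper":0.3}]' 30
python3 -c "
from h import *
st();c=cam('side');crop(c,300,400,100,240,4,'pics/lift1.png')"
```

```text
time_s: 5.5
tool_pos: [0.5512, -0.3116, 0.0847]
tool_rot: [0.036, 0.663, 0.747, 0.04]
wrist_force: [-0.1, 0.2, -2.4]
gripper_width: 0.044
5.5 [ 551.2 -311.6   84.7] [0.0363 0.6627 0.747  0.0398] [-0.1  0.2 -2.4] 44.0 [-0.67  0.52  1.66  0.1   0.89 -0.85]
```

View pics/lift1.png

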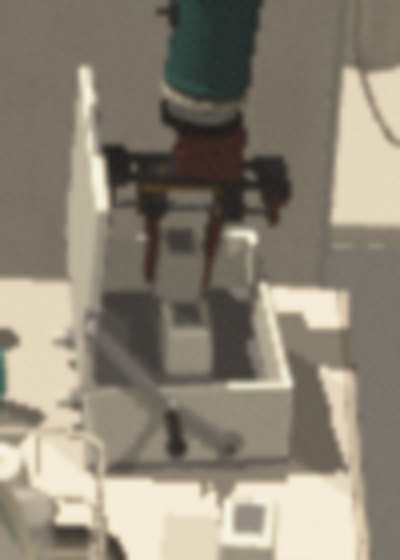

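```bash
python3 -m handwheel '[{"offset":[0,-9,-10],"rotation":[0,0,0],"gripper":0.3},{"offset":[0,-9,-15],"rotation":[0,0,0],"gripper":0.3},{"offset":[0,2,-25],"rotation":[0,0,0],"gripper":0.3},{"offset":[0,3,-30],"rotation":[0,0,0],"gripper":0.3},{"offset":[0,3,-30],"rotation":[0,0,0],"gripper":0.3},{"offset":[0,-20,0],"rotation":[0,0,0],"gripper":0.3},{"offset":[10,-20,0],"rotation":[0,0,0],"gripper":0.3},{"offset":[20,-20,0],"rotation":[0,0,0],"gripper":0.3},{"offset":[25,-20,0],"rotation":[0,0,0],"gripper":0.3},{"offset":[20,0,0],"rotation":[0,0,0],"gripper":0.3},{"offset":[10,0,0],"rotation":[-3,0,3.4],"gripper":0.3},{"offset":[0,0,0],"rotation":[-3,0,3.4],"gripper":0.3},{"offset":[0,0,0],"rotation":[0,0,0],"gripper":0.3}]' 30
python3 -c "
from h import *
st();c=cam('top');P=cloud(c).reshape(-1,3)*1000
plan([476,424,150],Rt(0.5))
m=(P[:,2]>9)&(P[:,2]<22)&(P[:,0]>360)&(P[:,0]<600)&(P[:,1]>250)&(P[:,1]<500);print(P[m].mean(0),np.percentile(P[m],[3,97],axis=0).round(0).tolist())"
```

```text
time_s: 6.63
tool_pos: [0.4369, -0.2368, 0.1828]
tool_rot: [0.066, 0.704, 0.702, 0.081]
wrist_force: [-1.1, 0.4, -1.8]
gripper_width: 0.0438
6.63 [ 436.9 -236.8  182.8] [0.0662 0.7039 0.7025 0.0811] [-1.1  0.4 -1.8] 43.8 [-0.76  0.19  1.92  0.2   0.9  -0.87]
rot [11.89 -1.08 -0.5 ] rows 1.7 off [661.5  44.2  44.1] off_oldaxes [660.8  27.1  64.1] tcp [476. 424. 139.]
[494.17511207 375.75580511  12.96426652] [[418.0, 278.0, 9.0], [596.0, 478.0, 21.0]]
```

```bash
python3 -m handwheel '[{"offset":[0,0,0],"rotation":[5.9,-0.5,-0.2],"gripper":0.3},{"offset":[0,0,0],"rotation":[5.9,-0.5,-0.2],"gripper":0.3},{"offset":[20,0,0],"rotation":[0,0,0],"gripper":0.3},{"offset":[35,0,0],"rotation":[0,0,0],"gripper":0.3},{"offset":[35,0,0],"rotation":[0,0,0],"gripper":0.3},{"offset":[35,0,0],"rotation":[0,0,0],"gripper":0.3},{"offset":[35,0,0],"rotation":[0,0,0],"gripper":0.3},{"offset":[35,0,0],"rotation":[0,0,0],"gripper":0.3},{"offset":[35,0,0],"rotation":[0,0,0],"gripper":0.3},{"offset":[35,0,0],"rotation":[0,0,0],"gripper":0.3},{"offset":[35,0,0],"rotation":[0,0,0],"gripper":0.3},{"offset":[35,0,0],"rotation":[0,0,0],"gripper":0.3},{"offset":[35,4,0],"rotation":[0,0,0],"gripper":0.3},{"offset":[35,5,0],"rotation":[0,0,0],"gripper":0.3},{"offset":[35,5,0],"rotation":[0,0,0],"gripper":0.3},{"offset":[35,5,0],"rotation":[0,0,0],"gripper":0.3},{"offset":[35,5,0],"rotation":[0,0,0],"gripper":0.3},{"offset":[35,5,0],"rotation":[0,0,0],"gripper":0.3},{"offset":[35,5,0],"rotation":[0,0,0],"gripper":0.3},{"offset":[35,5,0],"rotation":[0,0,0],"gripper":0.3}]' 30
python3 -m handwheel '[{"offset":[25,5,0],"rotation":[0,0,0],"gripper":0.3},{"offset":[15,0,0],"rotation":[0,0,0],"gripper":0.3},{"offset":[0,0,0],"rotation":[0,0,0],"gripper":0.3},{"offset":[0,0,0],"rotation":[0,0,0],"gripper":0.3}]' 30
python3 -c "
from h import *
st();plan([476,424,58],Rt(0.5))"
```

```text
time_s: 8.35
tool_pos: [0.4746, 0.3788, 0.1842]
tool_rot: [0.001, 0.704, 0.71, 0.001]
wrist_force: [0.3, 0.0, -1.7]
gripper_width: 0.0442
time_s: 8.68
tool_pos: [0.4783, 0.4166, 0.1836]
tool_rot: [0.001, 0.704, 0.71, 0.001]
wrist_force: [0.2, -0.2, -1.6]
gripper_width: 0.0439
8.68 [478.3 416.6 183.6] [9.000e-04 7.038e-01 7.104e-01 6.000e-04] [ 0.2 -0.2 -1.6] 43.9 [ 0.61  0.45  1.49 -0.    1.2   0.6 ]
rot [0.12 0.03 0.03] rows 0.0 off [  7.4  -2.3 136.6] off_oldaxes [  7.4  -2.6 136.6] tcp [476. 424.  47.]
```

```bash
python3 -m handwheel '[{"offset":[4,-1,20],"rotation":[0,0,0],"gripper":0.3},{"offset":[4,-1,25],"rotation":[0,0,0],"gripper":0.3},{"offset":[0,0,25],"rotation":[0,0,0],"gripper":0.3},{"offset":[0,0,25],"rotation":[0,0,0],"gripper":0.3},{"offset":[0,0,20],"rotation":[0,0,0],"gripper":0.3},{"offset":[0,0,10],"rotation":[0,0,0],"gripper":0.3},{"offset":[0,0,5],"rotation":[0,0,0],"gripper":0.3},{"offset":[0,0,3],"rotation":[0,0,0],"gripper":0.3},{"offset":[0,0,2],"rotation":[0,0,0],"gripper":0.3},{"offset":[0,0,0],"rotation":[0,0,0],"gripper":0.3},{"offset":[0,0,0],"rotation":[0,0,0],"gripper":0.3}]' 30
```

```text
time_s: 9.6
tool_pos: [0.4775, 0.4254, 0.0501]
tool_rot: [0.001, 0.704, 0.71, 0.002]
wrist_force: [-0.3, 0.1, -1.3]
gripper_width: 0.0439
```

```bash
python3 -m handwheel '[{"offset":[0,0,1],"rotation":[0,0,0],"gripper":0.3},{"offset":[0,0,1],"rotation":[0,0,0],"gripper":0.3},{"offset":[0,0,1],"rotation":[0,0,0],"gripper":0.3},{"offset":[0,0,0],"rotation":[0,0,0],"gripper":0.3}]' 30
python3 -m handwheel '[{"offset":[0,0,0],"rotation":[0,0,0],"gripper":0.55},{"offset":[0,0,0],"rotation":[0,0,0],"gripper":0.6},{"offset":[0,0,0],"rotation":[0,0,0],"gripper":0.8},{"offset":[0,0,0],"rotation":[0,0,0],"gripper":0.9},{"offset":[0,0,-10],"rotation":[0,0,0],"gripper":0.9},{"offset":[0,0,-20],"rotation":[0,0,0],"gripper":1},{"offset":[0,0,-40],"rotation":[0,0,0],"gripper":1},{"offset":[-20,0,-40],"rotation":[0,0,0],"gripper":1},{"offset":[-30,0,-20],"rotation":[0,0,0],"gripper":1},{"offset":[-40,0,-20],"rotation":[0,0,0],"gripper":1},{"offset":[-40,0,0],"rotation":[0,0,0],"gripper":1},{"offset":[-40,0,0],"rotation":[0,0,0],"gripper":1},{"offset":[-40,-10,0],"rotation":[0,0,0],"gripper":1},{"offset":[-40,-10,0],"rotation":[0,0,0],"gripper":1},{"offset":[-40,-10,0],"rotation":[0,0,0],"gripper":1},{"offset":[-40,-10,0],"rotation":[0,0,0],"gripper":1},{"offset":[-40,0,0],"rotation":[0,0,0],"gripper":1},{"offset":[-40,0,0],"rotation":[0,0,0],"gripper":1},{"offset":[-40,0,0],"rotation":[0,0,0],"gripper":1},{"offset":[-40,0,0],"rotation":[0,0,0],"gripper":1}]'
python3 -c "
from h import *
st();c=cam('top','pics/t2.png');W=cloud(c);print(rect(W,(170,250,200,265),.06,.09),rect(W,(170,250,200,265),.009,.02))
plan(u2w(-8,0,150),Rt(UY,6))"
```

```text
time_s: 9.93
tool_pos: [0.4771, 0.4254, 0.0471]
tool_rot: [0.001, 0.704, 0.71, 0.002]
wrist_force: [-1.4, -1.2, 6.3]
gripper_width: 0.0438
time_s: 11.6
tool_pos: [0.4397, -0.0632, 0.192]
tool_rot: [0.001, 0.704, 0.71, 0.002]
wrist_force: [0.7, 0.3, -0.3]
gripper_width: 0.0881
11.6 [439.7 -63.2 192. ] [0.001  0.7044 0.7098 0.0018] [ 0.7  0.3 -0.3] 88.1 [-0.3   0.18  1.88  0.    1.08 -0.31]
(325, array([478.7, 421.5]), array([44.8, 62. ]), 0.3, np.float64(78.2), array([478.9, 419.7])) (875, array([479.9, 376.8]), array([195.1, 242.8]), 0.7, np.float64(11.6), array([479.5, 373. ]))
rot [-5.71  0.6  -6.5 ] rows 1.2 off [-175.    67.3   60.6] off_oldaxes [-165.4   92.3   54.4] tcp [ 534.4 -235.3  139.1]
```

View pics/t2.png

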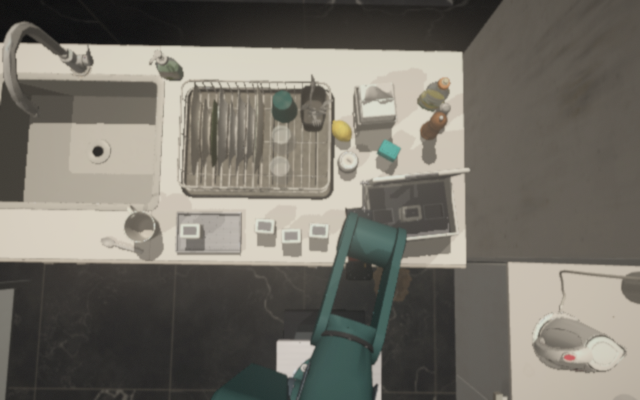

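```bash
python3 -m handwheel '[{"offset":[0,0,0],"rotation":[-2.9,0.3,-3.25],"gripper":1},{"offset":[0,0,0],"rotation":[-2.8,0.3,-3.25],"gripper":1},{"offset":[-35,0,0],"rotation":[0,0,0],"gripper":1},{"offset":[-35,0,0],"rotation":[0,0,0],"gripper":1},{"offset":[-35,0,0],"rotation":[0,0,0],"gripper":1},{"offset":[-35,0,0],"rotation":[0,0,0],"gripper":1},{"offset":[-35,17,0],"rotation":[0,0,0],"gripper":1},{"offset":[0,25,10],"rotation":[0,0,0],"gripper":1},{"offset":[0,25,20],"rotation":[0,0,0],"gripper":1},{"offset":[0,0,30],"rotation":[0,0,0],"gripper":1},{"offset":[0,0,0],"rotation":[0,0,0],"gripper":1},{"offset":[0,0,0],"rotation":[0,0,0],"gripper":1}]'
python3 -c "
from h import *
st();plan(u2w(-8,0,66),Rt(UY,6));plan(u2w(-1,0,64),Rt(UY,6))"
```

```text
time_s: 12.65
tool_pos: [0.532, -0.2247, 0.1363]
tool_rot: [0.03, 0.662, 0.748, 0.04]
wrist_force: [-1.1, 0.6, 0.7]
gripper_width: 0.0876
12.65 [ 532.  -224.7  136.3] [0.0296 0.6621 0.7478 0.0399] [-1.1  0.6  0.7] 87.6 [-0.56  0.39  1.73  0.09  0.95 -0.73]
rot [-0.32 -0.51  0.14] rows 0.1 off [-10.8  -7.4  80.9] off_oldaxes [-11.5  -7.   80.8] tcp [ 534.4 -235.3   55.1]
rot [-0.32 -0.51  0.14] rows 0.1 off [-10.8  -0.7  83.6] off_oldaxes [-11.5  -0.2  83.5] tcp [ 541.3 -234.5   53.1]
```

```bash
python3 -m handwheel '[{"offset":[-6,-4,10],"rotation":[-0.3,-0.5,0.1],"gripper":1},{"offset":[-5,0,15],"rotation":[0,0,0],"gripper":1},{"offset":[0,0,15],"rotation":[0,0,0],"gripper":1},{"offset":[0,0,15],"rotation":[0,0,0],"gripper":1},{"offset":[0,0,15],"rotation":[0,0,0],"gripper":1},{"offset":[0,3,13],"rotation":[0,0,0],"gripper":1},{"offset":[0,0,0],"rotation":[0,0,0],"gripper":1},{"offset":[0,0,0],"rotation":[0,0,0],"gripper":1}]'
python3 -c "
from h import *
st();plan(u2w(-1,0,64),Rt(UY,6))"
```

```text
time_s: 13.32
tool_pos: [0.5427, -0.2361, 0.0553]
tool_rot: [0.037, 0.663, 0.747, 0.039]
wrist_force: [-0.5, 0.1, -0.5]
gripper_width: 0.0882
13.32 [ 542.7 -236.1   55.3] [0.0368 0.6629 0.7468 0.0394] [-0.5  0.1 -0.5] 88.2 [-0.57  0.52  1.78  0.1   0.76 -0.75]
rot [0.18 0.15 0.02] rows 0.0 off [ 1.7 -1.3  2.1] off_oldaxes [ 1.7 -1.3  2.1] tcp [ 541.3 -234.5   53.1]
```

Grip, lift 30, back off toward the front, then up.

```bash
python3 -m handwheel '[{"offset":[1.5,-1.5,2],"rotation":[0,0,0],"gripper":0.7},{"offset":[0,0,0],"rotation":[0,0,0],"gripper":0.55},{"offset":[0,0,0],"rotation":[0,0,0],"gripper":0.3},{"offset":[0,0,0],"rotation":[0,0,0],"gripper":0.3},{"offset":[0,0,0],"rotation":[0,0,0],"gripper":0.3},{"offset":[0,0,0],"rotation":[0,0,0],"gripper":0.3},{"offset":[0,0,0],"rotation":[0,0,0],"gripper":0.3},{"offset":[0,0.5,-5],"rotation":[0,0,0],"gripper":0.3},{"offset":[0,0.5,-5],"rotation":[0,0,0],"gripper":0.3},{"offset":[0,0.5,-5],"rotation":[0,0,0],"gripper":0.3},{"offset":[0,0.5,-5],"rotation":[0,0,0],"gripper":0.3},{"offset":[0,0.5,-5],"rotation":[0,0,0],"gripper":0.3},{"offset":[0,0.5,-5],"rotation":[0,0,0],"gripper":0.3},{"offset":[0,0,0],"rotation":[0,0,0],"gripper":0.3}]' 30
python3 -m handwheel '[{"offset":[0,-9,-10],"rotation":[0,0,0],"gripper":0.3},{"offset":[0,-9,-15],"rotation":[0,0,0],"gripper":0.3},{"offset":[0,2,-25],"rotation":[0,0,0],"gripper":0.3},{"offset":[0,3,-30],"rotation":[0,0,0],"gripper":0.3},{"offset":[0,3,-30],"rotation":[0,0,0],"gripper":0.3},{"offset":[0,-30,0],"rotation":[0,0,0],"gripper":0.3},{"offset":[0,-30,0],"rotation":[0,0,0],"gripper":0.3},{"offset":[0,-30,0],"rotation":[0,0,0],"gripper":0.3},{"offset":[0,0,0],"rotation":[3,0,3.15],"gripper":0.3},{"offset":[0,0,0],"rotation":[3,0,3.15],"gripper":0.3},{"offset":[0,0,0],"rotation":[0,0,0],"gripper":0.3}]' 30
python3 -c "
from h import *
st();plan([478,332,100],Rt(0.5))"
```

```text
time_s: 14.48
tool_pos: [0.5425, -0.2355, 0.0844]
tool_rot: [0.039, 0.663, 0.747, 0.04]
wrist_force: [0.4, 0.2, -1.5]
gripper_width: 0.0439
time_s: 15.4
tool_pos: [0.4308, -0.2484, 0.1821]
tool_rot: [0.0, 0.705, 0.709, 0.002]
wrist_force: [1.1, 0.3, -1.1]
gripper_width: 0.0438
15.4 [ 430.8 -248.4  182.1] [4.000e-04 7.048e-01 7.094e-01 1.800e-03] [ 1.1  0.3 -1.1] 43.8 [-0.66  0.26  1.79  0.    1.09 -0.67]
rot [ 0.18 -0.11 -0.13] rows 0.0 off [580.   52.2  93.1] off_oldaxes [579.9  50.6  94.4] tcp [478. 332.  89.]
```

```bash
python3 -m handwheel '[{"offset":[20,0,0],"rotation":[0,0,0],"gripper":0.3},{"offset":[35,0,0],"rotation":[0,0,0],"gripper":0.3},{"offset":[35,0,0],"rotation":[0,0,0],"gripper":0.3},{"offset":[35,0,0],"rotation":[0,0,0],"gripper":0.3},{"offset":[35,0,0],"rotation":[0,0,0],"gripper":0.3},{"offset":[35,0,0],"rotation":[0,0,0],"gripper":0.3},{"offset":[35,0,0],"rotation":[0,0,0],"gripper":0.3},{"offset":[35,0,0],"rotation":[0,0,0],"gripper":0.3},{"offset":[35,0,0],"rotation":[0,0,0],"gripper":0.3},{"offset":[35,5,0],"rotation":[0,0,0],"gripper":0.3},{"offset":[35,8,0],"rotation":[0,0,0],"gripper":0.3},{"offset":[35,8,0],"rotation":[0,0,0],"gripper":0.3},{"offset":[35,8,0],"rotation":[0,0,0],"gripper":0.3},{"offset":[35,8,0],"rotation":[0,0,0],"gripper":0.3},{"offset":[35,8,0],"rotation":[0,0,0],"gripper":0.3},{"offset":[35,5,0],"rotation":[0,0,0],"gripper":0.3},{"offset":[25,2,0],"rotation":[0,0,0],"gripper":0.3},{"offset":[10,0,0],"rotation":[0,0,0],"gripper":0.3},{"offset":[0,0,0],"rotation":[0,0,0],"gripper":0.3},{"offset":[0,0,0],"rotation":[0,0,0],"gripper":0.3}]' 30
python3 -c "
from h import *
st();c=cam('side');W=cloud(c);P=W.reshape(-1,3)*1000
m=(P[:,2]>60)&(P[:,2]<90)&(P[:,0]>430)&(P[:,0]<520)&(P[:,1]>360)&(P[:,1]<480);print(np.percentile(P[m],[2,98],axis=0).round(0).tolist())
m=(P[:,2]>9)&(P[:,2]<20)&(P[:,0]>390)&(P[:,0]<570)&(P[:,1]>250)&(P[:,1]<505);print(np.percentile(P[m],[2,98],axis=0).round(0).tolist())
plan([478,332,58],Rt(0.5))"
```

```text
time_s: 17.07
tool_pos: [0.4765, 0.3322, 0.1832]
tool_rot: [-0.0, 0.703, 0.711, 0.002]
wrist_force: [-0.3, -0.1, -2.0]
gripper_width: 0.0438
17.07 [476.5 332.2 183.2] [-2.000e-04  7.032e-01  7.110e-01  1.900e-03] [-0.3 -0.1 -2. ] 43.8 [0.49 0.38 1.61 0.   1.15 0.48]
[[456.0, 395.0, 63.0], [499.0, 453.0, 80.0]]
[[414.0, 280.0, 9.0], [538.0, 479.0, 19.0]]
rot [ 0.13 -0.15  0.06] rows 0.0 off [  0.5   1.5 136.2] off_oldaxes [  0.2   1.2 136.2] tcp [478. 332.  47.]
```

```bash
python3 -m handwheel '[{"offset":[0,1,20],"rotation":[0,0,0],"gripper":0.3},{"offset":[0,0,25],"rotation":[0,0,0],"gripper":0.3},{"offset":[0,0,25],"rotation":[0,0,0],"gripper":0.3},{"offset":[0,0,25],"rotation":[0,0,0],"gripper":0.3},{"offset":[0,0,20],"rotation":[0,0,0],"gripper":0.3},{"offset":[0,0,10],"rotation":[0,0,0],"gripper":0.3},{"offset":[0,0,5],"rotation":[0,0,0],"gripper":0.3},{"offset":[0,0,3],"rotation":[0,0,0],"gripper":0.3},{"offset":[0,0,1],"rotation":[0,0,0],"gripper":0.3},{"offset":[0,0,1],"rotation":[0,0,0],"gripper":0.3},{"offset":[0,0,1],"rotation":[0,0,0],"gripper":0.3},{"offset":[0,0,0],"rotation":[0,0,0],"gripper":0.3}]' 30
```

```text
time_s: 18.12
tool_pos: [0.4791, 0.3336, 0.0481]
tool_rot: [0.0, 0.704, 0.71, 0.003]
wrist_force: [0.2, 0.3, -1.8]
gripper_width: 0.0438
```

```bash
python3 -m handwheel '[{"offset":[0,0,1],"rotation":[0,0,0],"gripper":0.3},{"offset":[0,0,1],"rotation":[0,0,0],"gripper":0.3},{"offset":[0,0,1],"rotation":[0,0,0],"gripper":0.3},{"offset":[0,0,0],"rotation":[0,0,0],"gripper":0.3}]' 30
python3 -m handwheel '[{"offset":[0,0,0],"rotation":[0,0,0],"gripper":0.55},{"offset":[0,0,0],"rotation":[0,0,0],"gripper":0.6},{"offset":[0,0,0],"rotation":[0,0,0],"gripper":0.8},{"offset":[0,0,0],"rotation":[0,0,0],"gripper":0.9},{"offset":[0,0,-10],"rotation":[0,0,0],"gripper":0.9},{"offset":[0,0,-20],"rotation":[0,0,0],"gripper":1},{"offset":[0,0,-40],"rotation":[0,0,0],"gripper":1},{"offset":[0,0,-30],"rotation":[0,0,0],"gripper":1},{"offset":[-30,0,0],"rotation":[0,0,0],"gripper":1},{"offset":[-40,0,0],"rotation":[0,0,0],"gripper":1},{"offset":[-40,0,0],"rotation":[0,0,0],"gripper":1},{"offset":[-20,0,0],"rotation":[-2.5,0,0],"gripper":1},{"offset":[0,0,0],"rotation":[-2.5,0,0],"gripper":1},{"offset":[0,0,0],"rotation":[0,0,0],"gripper":1}]'
python3 - <<'E'
from h import *
st()
def orient(p,w=44,h=60):
    from scipy.optimize import minimize
    best=None
    for a in np.arange(-12,12.1,1):
        r=np.radians(a);L=p@np.array([[np.cos(r),-np.sin(r)],[np.sin(r),np.cos(r)]])
        lo,hi=np.percentile(L,[1.5,98.5],axis=0);e=np.prod(hi-lo)
        if best is None or e<best[0]: best=(e,a,hi-lo,np.array([[np.cos(r),-np.sin(r)],[np.sin(r),np.cos(r)]])@((lo+hi)/2))
    return best[1],best[2].round(1),best[3].round(1)
for n in("top","side"):
    for c in(np.load(n+"0.npz"),cam(n)):
        P=cloud(c).reshape(-1,3)*1000;P=P[(P[:,2]>62)&(P[:,2]<82)]
        for ctr in((495,202),(469,122),(483,39),(478,424),(478,332)):
            p=P[(abs(P[:,0]-ctr[0])<40)&(abs(P[:,1]-ctr[1])<38)][:,:2]
            if len(p)>60: print(n,ctr,len(p),orient(p))
plan([495,202,54],Rt(0,5))
E
```

```text
time_s: 18.45
tool_pos: [0.4791, 0.334, 0.0469]
tool_rot: [-0.0, 0.704, 0.71, 0.003]
wrist_force: [-3.8, -1.4, 19.2]
gripper_width: 0.0438
time_s: 19.62
tool_pos: [0.4776, 0.2014, 0.1442]
tool_rot: [0.031, 0.704, 0.709, 0.033]
wrist_force: [-1.1, 0.8, 0.8]
gripper_width: 0.0881
19.62 [477.6 201.4 144.2] [0.0306 0.704  0.7088 0.0329] [-1.1  0.8  0.8] 88.1 [ 0.28  0.3   1.85 -0.03  0.9   0.29]
top (495, 202) 297 (np.float64(-5.0), array([42.7, 57.4]), array([496.2, 201.1]))
top (469, 122) 287 (np.float64(1.0), array([42. , 56.9]), array([469.3, 122.2]))
top (483, 39) 286 (np.float64(0.0), array([41.9, 57. ]), array([485.2,  38.8]))
top (469, 122) 284 (np.float64(1.0), array([42.1, 57. ]), array([469.4, 122.3]))
top (483, 39) 287 (np.float64(0.0), array([41.9, 56.9]), array([485.2,  38.8]))
top (478, 424) 251 (np.float64(0.0), array([44.5, 58.9]), array([478.9, 420.7]))
side (495, 202) 229 (np.float64(-5.0), array([42.3, 56.8]), array([494.6, 203.3]))
side (469, 122) 198 (np.float64(4.0), array([42. , 61.1]), array([466.9, 122.8]))
side (483, 39) 180 (np.float64(-1.0), array([41.6, 58.7]), array([483.7,  41.6]))
side (495, 202) 231 (np.float64(0.0), array([41.4, 59.4]), array([494.7, 202.8]))
side (469, 122) 198 (np.float64(5.0), array([41.4, 58.9]), array([467. , 123.9]))
side (483, 39) 138 (np.float64(-1.0), array([41.7, 59.6]), array([483.7,  41.7]))
side (478, 424) 369 (np.float64(-1.0), array([43., 59.]), array([477.4, 423.5]))
side (478, 332) 307 (np.float64(0.0), array([42.1, 57.6]), array([479. , 334.7]))
rot [ 0.14 -0.26  0.48] rows 0.1 off [ -1.1   7.7 102.5] off_oldaxes [ -1.6   7.5 102.5] tcp [496. 202.  43.]
```

```bash
python3 -c "
from h import *
plan([495.4,202.2,52],Rt(-3,5))"
python3 -m handwheel '[{"offset":[0,8,20],"rotation":[0,0,3],"gripper":1},{"offset":[0,0,25],"rotation":[0,0,0],"gripper":1},{"offset":[0,0,20],"rotation":[0,0,0],"gripper":1},{"offset":[0,0,20],"rotation":[0,0,0],"gripper":1},{"offset":[0,0,15],"rotation":[0,0,0],"gripper":1},{"offset":[0,0,0],"rotation":[0,0,0],"gripper":1},{"offset":[0,0,0],"rotation":[0,0,0],"gripper":1}]'
python3 -c "
from h import *
st();plan([495.4,202.2,52],Rt(-3,5))"
```

```text
rot [ 0.14 -0.52  3.47] rows 0.5 off [-1.000e-01  8.000e+00  1.045e+02] off_oldaxes [ -1.5   7.7 104.6] tcp [496.4 202.1  41. ]
time_s: 20.3
tool_pos: [0.4965, 0.2041, 0.0444]
tool_rot: [0.029, 0.721, 0.691, 0.033]
wrist_force: [-0.0, -0.1, 0.0]
gripper_width: 0.0876
20.3 [496.5 204.1  44.4] [0.0291 0.7214 0.6911 0.0332] [-0.  -0.1  0. ] 87.6 [ 0.28  0.48  1.9  -0.03  0.67  0.34]
rot [ 0.03 -0.49  0.53] rows 0.1 off [-2.  -0.3  3.4] off_oldaxes [-2.  -0.3  3.4] tcp [496.4 202.1  41. ]
```

```bash
python3 -m handwheel '[{"offset":[-2,0,3],"rotation":[0,0,0],"gripper":0.7},{"offset":[0,0,0],"rotation":[0,0,0],"gripper":0.55},{"offset":[0,0,0],"rotation":[0,0,0],"gripper":0.3},{"offset":[0,0,0],"rotation":[0,0,0],"gripper":0.3},{"offset":[0,0,0],"rotation":[0,0,0],"gripper":0.3},{"offset":[0,0,0],"rotation":[0,0,0],"gripper":0.3},{"offset":[0,0,0],"rotation":[0,0,0],"gripper":0.3},{"offset":[0,0,-10],"rotation":[0,0,0],"gripper":0.3},{"offset":[0,0,-30],"rotation":[0,0,0],"gripper":0.3},{"offset":[0,0,-30],"rotation":[0,0,0],"gripper":0.3},{"offset":[0,0,-30],"rotation":[0,0,0],"gripper":0.3},{"offset":[0,0,-30],"rotation":[0,0,0],"gripper":0.3},{"offset":[-10,-20,-10],"rotation":[0,0,0],"gripper":0.3},{"offset":[-20,-20,0],"rotation":[0,0,0],"gripper":0.3},{"offset":[-30,-20,0],"rotation":[0,0,0],"gripper":0.3},{"offset":[-30,0,0],"rotation":[0,0,0],"gripper":0.3},{"offset":[-30,0,0],"rotation":[-1,0,-5],"gripper":0.3},{"offset":[-30,0,0],"rotation":[0,0,-5],"gripper":0.3},{"offset":[0,0,0],"rotation":[0,0,0],"gripper":0.3}]' 30
python3 -c "
from h import *
st();plan(u2w(-25,78,180),Rt(UY,6))"
```

```text
time_s: 21.88
tool_pos: [0.42, 0.0499, 0.1757]
tool_rot: [0.04, 0.657, 0.752, 0.036]
wrist_force: [0.3, 0.1, -1.5]
gripper_width: 0.0437
21.88 [420.   49.9 175.7] [0.0401 0.6572 0.7517 0.0363] [ 0.3  0.1 -1.5] 43.7 [-0.05  0.12  2.02  0.01  0.9  -0.19]
rot [0.17 0.62 0.91] rows 0.2 off [-218.7   61.8   13.1] off_oldaxes [-219.5   58.3   15.7] tcp [ 508.3 -159.9  169.1]
```

```bash
python3 -m handwheel '[{"offset":[-30,0,0],"rotation":[0.2,0.6,0.9],"gripper":0.3},{"offset":[-36,0,0],"rotation":[0,0,0],"gripper":0.3},{"offset":[-36,0,0],"rotation":[0,0,0],"gripper":0.3},{"offset":[-36,0,0],"rotation":[0,0,0],"gripper":0.3},{"offset":[-36,0,0],"rotation":[0,0,0],"gripper":0.3},{"offset":[-35,0,0],"rotation":[0,0,0],"gripper":0.3},{"offset":[-10,20,0],"rotation":[0,0,0],"gripper":0.3},{"offset":[0,20,0],"rotation":[0,0,0],"gripper":0.3},{"offset":[0,20,0],"rotation":[0,0,0],"gripper":0.3},{"offset":[0,0,0],"rotation":[0,0,0],"gripper":0.3},{"offset":[0,0,0],"rotation":[0,0,0],"gripper":0.3}]' 30
python3 -c "
from h import *
st();plan(u2w(-20,78,110),Rt(UY,6));plan(u2w(0,78,92),Rt(UY,6))"
```

```text
time_s: 22.8
tool_pos: [0.5059, -0.1564, 0.1813]
tool_rot: [0.034, 0.664, 0.746, 0.039]
wrist_force: [-0.1, -0.3, -1.3]
gripper_width: 0.0439
22.8 [ 505.9 -156.4  181.3] [0.0335 0.6641 0.7459 0.0395] [-0.1 -0.3 -1.3] 43.9 [-0.47  0.27  1.8   0.07  1.   -0.62]
rot [-0.06 -0.12 -0.17] rows 0.0 off [-3.7 -1.7 82.5] off_oldaxes [-3.9 -1.6 82.5] tcp [ 513.2 -159.3   99.1]
rot [-0.06 -0.12 -0.17] rows 0.0 off [ -3.7  16.3 102.5] off_oldaxes [ -3.9  16.4 102.5] tcp [ 533.1 -156.9   81.1]
```

```bash
python3 -m handwheel '[{"offset":[-2,0,20],"rotation":[2,0,0],"gripper":0.3},{"offset":[-2,0,30],"rotation":[0,0,0],"gripper":0.3},{"offset":[0,0,30],"rotation":[0,0,0],"gripper":0.3},{"offset":[0,8,0],"rotation":[0,0,0],"gripper":0.3},{"offset":[0,5,0],"rotation":[0,0,0],"gripper":0.3},{"offset":[0,0,0],"rotation":[0,0,0],"gripper":0.3},{"offset":[0,0,0],"rotation":[0,0,0],"gripper":0.3}]' 30
python3 -c "
from h import *
st();plan(u2w(-2.9,78,92),Rt(UY,4))"
```

```text
time_s: 23.38
tool_pos: [0.5264, -0.1589, 0.1043]
tool_rot: [0.024, 0.664, 0.746, 0.027]
wrist_force: [0.4, -0.8, -0.7]
gripper_width: 0.0436
23.38 [ 526.4 -158.9  104.3] [0.0236 0.6644 0.7465 0.0269] [ 0.4 -0.8 -0.7] 43.6 [-0.45  0.41  1.81  0.05  0.86 -0.59]
rot [ 0.1  -0.02 -0.15] rows 0.0 off [ 1.2  2.  23.5] off_oldaxes [ 1.2  2.  23.5] tcp [ 529.8 -157.3   81. ]
```

```bash
python3 -m handwheel '[{"offset":[1,2,12],"rotation":[0,0,0],"gripper":0.3},{"offset":[0,0,12],"rotation":[0,0,0],"gripper":0.3},{"offset":[0,0,0],"rotation":[0,0,0],"gripper":0.3}]' 30
python3 -m handwheel '[{"offset":[0,-0.2,3],"rotation":[0,0,0],"gripper":0.3},{"offset":[0,-0.2,3],"rotation":[0,0,0],"gripper":0.3},{"offset":[0,-0.2,3],"rotation":[0,0,0],"gripper":0.3},{"offset":[0,-0.2,3],"rotation":[0,0,0],"gripper":0.3},{"offset":[0,0,0],"rotation":[0,0,0],"gripper":0.3}]' 30
python3 -c "
from h import *
st();plan(u2w(-2.9,78,64),Rt(UY,4))"
```

```text
time_s: 23.63
tool_pos: [0.5281, -0.1569, 0.0787]
tool_rot: [0.022, 0.665, 0.746, 0.026]
wrist_force: [0.0, -0.2, -2.5]
gripper_width: 0.0438
time_s: 24.05
tool_pos: [0.5286, -0.1573, 0.0664]
tool_rot: [0.022, 0.665, 0.746, 0.026]
wrist_force: [0.5, -0.8, -2.7]
gripper_width: 0.0437
24.05 [ 528.6 -157.3   66.4] [0.0224 0.6646 0.7464 0.0264] [ 0.5 -0.8 -2.7] 43.7 [-0.44  0.47  1.83  0.05  0.78 -0.59]
rot [-0.03 -0.09 -0.17] rows 0.0 off [-0.1  0.3 13.5] off_oldaxes [-0.2  0.3 13.5] tcp [ 529.8 -157.3   53. ]
```

```bash
python3 -m handwheel '[{"offset":[0,-0.2,3],"rotation":[0,0,0],"gripper":0.3},{"offset":[0,-0.2,3],"rotation":[0,0,0],"gripper":0.3},{"offset":[0,-0.2,3],"rotation":[0,0,0],"gripper":0.3},{"offset":[0,-0.2,2],"rotation":[0,0,0],"gripper":0.3},{"offset":[0,0,0],"rotation":[0,0,0],"gripper":0.3}]' 30
python3 -m handwheel '[{"offset":[0,0,1],"rotation":[0,0,0],"gripper":0.3},{"offset":[0,0,1],"rotation":[0,0,0],"gripper":0.3},{"offset":[0,0,1],"rotation":[0,0,0],"gripper":0.3},{"offset":[0,0,0],"rotation":[0,0,0],"gripper":0.3}]' 30
```

```text
time_s: 24.47
tool_pos: [0.5292, -0.1577, 0.0576]
tool_rot: [0.023, 0.664, 0.747, 0.027]
wrist_force: [-4.5, -1.1, 21.8]
gripper_width: 0.0439
time_s: 24.8
tool_pos: [0.5303, -0.1578, 0.0563]
tool_rot: [0.024, 0.664, 0.747, 0.027]
wrist_force: [-6.5, 1.6, 37.8]
gripper_width: 0.0451
```

```bash
python3 -m handwheel '[{"offset":[0,0,0],"rotation":[0,0,0],"gripper":0.55},{"offset":[0,0,0],"rotation":[0,0,0],"gripper":0.7},{"offset":[0,0,0],"rotation":[0,0,0],"gripper":0.85},{"offset":[0,0,0],"rotation":[0,0,0],"gripper":0.9},{"offset":[0,0.5,-10],"rotation":[0,0,0],"gripper":0.9},{"offset":[0,1,-20],"rotation":[0,0,0],"gripper":0.9},{"offset":[0,1,-25],"rotation":[0,0,0],"gripper":0.9},{"offset":[0,0,0],"rotation":[0,0,0],"gripper":0},{"offset":[0,0,0],"rotation":[0,0,0],"gripper":0},{"offset":[0,0,0],"rotation":[0,0,0],"gripper":0},{"offset":[0,0,0],"rotation":[0,0,0],"gripper":0},{"offset":[0,0,0],"rotation":[0,0,0],"gripper":0},{"offset":[0,0,0],"rotation":[0,0,0],"gripper":0},{"offset":[0,0,0],"rotation":[0,0,0],"gripper":0},{"offset":[0,0,0],"rotation":[0,0,0],"gripper":0}]' 20
python3 -c "
from h import *
st();plan(u2w(0,78,95),Rt(UY,4),0)
c=cam('side');W=cloud(c)*1000;P=W.reshape(-1,3);
a=np.radians(UY);d=P[:,:2]-U;L=np.c_[d[:,0]*np.cos(a)+d[:,1]*np.sin(a),-d[:,0]*np.sin(a)+d[:,1]*np.cos(a)]
m=(abs(L[:,0])<35)&(abs(L[:,1]-78)<36)&(P[:,2]>70)&(P[:,2]<96);print(m.sum(),np.percentile(P[m,2],[5,50,95]))
crop(c,300,400,100,240,4,'pics/ins0.png')"
```

```text
time_s: 26.05
tool_pos: [0.5271, -0.1571, 0.1071]
tool_rot: [0.022, 0.665, 0.746, 0.026]
wrist_force: [-0.4, 0.3, 0.0]
gripper_width: 0.0287
26.05 [ 527.1 -157.1  107.1] [0.0217 0.6647 0.7464 0.0263] [-0.4  0.3  0. ] 28.7 [-0.44  0.41  1.8   0.05  0.88 -0.59]
rot [-0.09 -0.14 -0.18] rows 0.0 off [-0.5  4.  12.4] off_oldaxes [-0.5  4.  12.4] tcp [ 532. -157.   95.]
105 [78.96500759 83.6719061  87.67399167]
```

View pics/ins0.png

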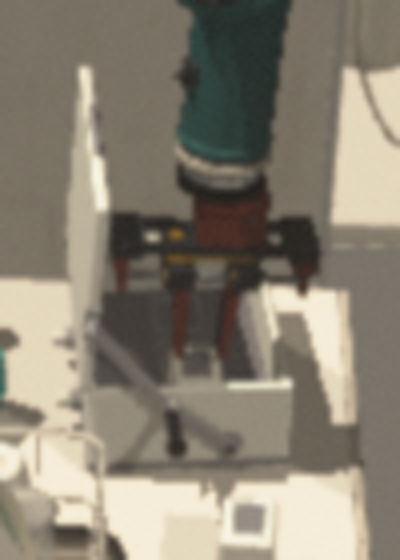

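```bash
python3 -m handwheel '[{"offset":[0,4,5],"rotation":[0,0,0],"gripper":0.3},{"offset":[0,0,4],"rotation":[0,0,0],"gripper":0.3},{"offset":[0,0,2],"rotation":[0,0,0],"gripper":0.3},{"offset":[0,0,1],"rotation":[0,0,0],"gripper":0.3},{"offset":[0,0,1],"rotation":[0,0,0],"gripper":0.3},{"offset":[0,0,0],"rotation":[0,0,0],"gripper":0.3}]' 20
python3 -m handwheel '[{"offset":[0,0,1],"rotation":[0,0,0],"gripper":0.3},{"offset":[0,0,1],"rotation":[0,0,0],"gripper":0.3},{"offset":[0,0,0],"rotation":[0,0,0],"gripper":0.3}]' 20
```

```text
time_s: 26.6
tool_pos: [0.532, -0.1565, 0.0947]
tool_rot: [0.022, 0.665, 0.746, 0.026]
wrist_force: [-0.7, -0.1, 0.4]
gripper_width: 0.0261
time_s: 26.85
tool_pos: [0.5321, -0.1566, 0.0943]
tool_rot: [0.022, 0.665, 0.746, 0.026]
wrist_force: [-3.8, 1.5, 14.7]
gripper_width: 0.0266
```

```bash
python3 -m handwheel '[{"offset":[0,0,1],"rotation":[0,0,0],"gripper":0.3},{"offset":[0,0,1],"rotation":[0,0,0],"gripper":0.3},{"offset":[0,0,0],"rotation":[0,0,0],"gripper":0.3}]' 20
python3 -m handwheel '[{"offset":[0,0,-5],"rotation":[0,0,0],"gripper":0.3},{"offset":[0,-10,-20],"rotation":[0,0,0],"gripper":0.8},{"offset":[0,-10,-30],"rotation":[0,0,0],"gripper":1},{"offset":[0,-20,-30],"rotation":[0,0,0],"gripper":1},{"offset":[0,-30,-10],"rotation":[0,0,0],"gripper":1},{"offset":[20,-30,0],"rotation":[4,0,5],"gripper":1},{"offset":[35,-10,0],"rotation":[0,0,0],"gripper":1},{"offset":[35,0,0],"rotation":[0,0,0],"gripper":1},{"offset":[35,0,0],"rotation":[0,0,0],"gripper":1},{"offset":[35,0,0],"rotation":[0,0,0],"gripper":1},{"offset":[0,0,0],"rotation":[0,0,0],"gripper":1}]'
python3 -c "
from h import *
st();plan([484.5,40.2,120],Rt(0,3))
for n in ('top','side'):
  P=cloud(cam(n)).reshape(-1,3)*1000
  a=np.radians(UY);d=P[:,:2]-U;L=np.c_[d[:,0]*np.cos(a)+d[:,1]*np.sin(a),-d[:,0]*np.sin(a)+d[:,1]*np.cos(a)]
  m=(abs(L[:,0])<35)&(abs(L[:,1]-78)<36)&(P[:,2]>76)&(P[:,2]<94);print(n,m.sum(),np.percentile(P[m,2],[5,50,95]),L[m].mean(0))
"
```

```text
time_s: 27.1
tool_pos: [0.5323, -0.1566, 0.0941]
tool_rot: [0.023, 0.664, 0.747, 0.026]
wrist_force: [-9.5, 2.6, 34.0]
gripper_width: 0.0264
time_s: 28.02
tool_pos: [0.4091, -0.0048, 0.1796]
tool_rot: [-0.003, 0.696, 0.718, 0.002]
wrist_force: [0.3, 0.0, -0.7]
gripper_width: 0.0871
28.02 [409.1  -4.8 179.6] [-0.0033  0.6956  0.7184  0.002 ] [ 0.3  0.  -0.7] 87.1 [-0.19  0.15  1.96  0.01  1.04 -0.22]
rot [-3.11 -0.48  1.83] rows 0.5 off [45.  72.2 74.5] off_oldaxes [42.  77.5 70.8] tcp [485.1  40.2 109. ]
top 292 [80.13923524 86.28567217 91.7233934 ] [-1.35900497 78.14148661]
side 111 [79.29706745 83.5217299  87.99383749] [-1.36222749 78.36606176]
```

```bash
python3 -m handwheel '[{"offset":[20,20,0],"rotation":[0,-0.5,1.5],"gripper":1},{"offset":[23,30,10],"rotation":[0,0,0],"gripper":1},{"offset":[0,25,30],"rotation":[0,0,0],"gripper":1},{"offset":[0,0,30],"rotation":[0,0,0],"gripper":1},{"offset":[0,0,25],"rotation":[0,0,0],"gripper":1},{"offset":[0,0,25],"rotation":[0,0,0],"gripper":1},{"offset":[0,0,15],"rotation":[0,0,0],"gripper":1},{"offset":[0,0,0],"rotation":[0,0,0],"gripper":1},{"offset":[0,0,0],"rotation":[0,0,0],"gripper":1}]'
python3 -c "
from h import *
st();plan([484.5,40.2,52],Rt(0,0))"
```

```text
time_s: 28.87
tool_pos: [0.4846, 0.0324, 0.0439]
tool_rot: [0.0, 0.707, 0.707, -0.002]
wrist_force: [0.2, -0.1, -0.0]
gripper_width: 0.0882
28.87 [484.6  32.4  43.9] [ 3.000e-04  7.068e-01  7.074e-01 -2.400e-03] [ 0.2 -0.1 -0. ] 88.2 [-0.07  0.46  1.94 -0.01  0.74 -0.07]
rot [-0.17  0.21  0.05] rows 0.0 off [ 7.8 -0.1  2.9] off_oldaxes [ 7.8 -0.1  2.9] tcp [484.5  40.2  41. ]
```

```bash
python3 -m handwheel '[{"offset":[8,0,3],"rotation":[0,0,0],"gripper":1},{"offset":[0,0,0],"rotation":[0,0,0],"gripper":0.7},{"offset":[0,0,0],"rotation":[0,0,0],"gripper":0.55},{"offset":[0,0,0],"rotation":[0,0,0],"gripper":0.3},{"offset":[0,0,0],"rotation":[0,0,0],"gripper":0.3},{"offset":[0,0,0],"rotation":[0,0,0],"gripper":0.3},{"offset":[0,0,0],"rotation":[0,0,0],"gripper":0.3},{"offset":[0,0,0],"rotation":[0,0,0],"gripper":0.3},{"offset":[0,0,-10],"rotation":[0,0,0],"gripper":0.3},{"offset":[0,0,-30],"rotation":[0,0,0],"gripper":0.3},{"offset":[0,0,-30],"rotation":[0,0,0],"gripper":0.3},{"offset":[0,0,-30],"rotation":[0,0,0],"gripper":0.3},{"offset":[0,-20,-30],"rotation":[0,0,0],"gripper":0.3},{"offset":[-10,-30,-10],"rotation":[0,0,0],"gripper":0.3},{"offset":[-30,-10,0],"rotation":[0,0,0],"gripper":0.3},{"offset":[-30,0,0],"rotation":[-2,0,-3.4],"gripper":0.3},{"offset":[-30,0,0],"rotation":[-2,0,-3.4],"gripper":0.3},{"offset":[-30,0,0],"rotation":[0,0,0],"gripper":0.3},{"offset":[0,0,0],"rotation":[0,0,0],"gripper":0.3},{"offset":[0,0,0],"rotation":[0,0,0],"gripper":0.3}]' 30
python3 -c "
from h import *
st();plan(u2w(-20,0,180),Rt(UY,4))"
```

```text
time_s: 30.53
tool_pos: [0.4305, -0.0889, 0.1826]
tool_rot: [0.026, 0.664, 0.747, 0.023]
wrist_force: [-0.4, -0.2, -1.6]
gripper_width: 0.0449
30.53 [430.5 -88.9 182.6] [0.0256 0.6639 0.747  0.023 ] [-0.4 -0.2 -1.6] 44.9 [-0.38  0.15  1.95  0.03  0.98 -0.52]
rot [-0.08  0.44 -0.04] rows 0.1 off [-157.6   72.4   18.7] off_oldaxes [-157.4   72.5   19.8] tcp [ 522.1 -236.8  169. ]
```

```bash
python3 -m handwheel '[{"offset":[-30,0,0],"rotation":[0,0.4,0],"gripper":0.3},{"offset":[-35,0,0],"rotation":[0,0,0],"gripper":0.3},{"offset":[-35,0,0],"rotation":[0,0,0],"gripper":0.3},{"offset":[-35,15,0],"rotation":[0,0,0],"gripper":0.3},{"offset":[-22,30,0],"rotation":[0,0,0],"gripper":0.3},{"offset":[0,27,18],"rotation":[0,0,0],"gripper":0.3},{"offset":[0,0,25],"rotation":[0,0,0],"gripper":0.3},{"offset":[0,0,25],"rotation":[0,0,0],"gripper":0.3},{"offset":[0,0,0],"rotation":[0,0,0],"gripper":0.3},{"offset":[0,0,0],"rotation":[0,0,0],"gripper":0.3}]' 30
python3 -c "
from h import *
st();plan(u2w(-2.9,0,92),Rt(UY,4))
for n in ('side','top'):
  c=cam(n);P=cloud(c).reshape(-1,3)*1000
  s=robot.get_state();R=Ro.from_quat(s['tool_rot'][[1,2,3,0]]).as_matrix();L=(P-s['tool_pos']*1000)@R
  m=(abs(L[:,0])<40)&(abs(L[:,1])<21)&(L[:,2]>-30)&(L[:,2]<-18);print(n,m.sum(),np.percentile(L[m],[2,98],axis=0).round(1).tolist() if m.sum() else 0)
crop(c,340,475,160,260,5,'pics/ins1.png')
"
```

```text
time_s: 31.37
tool_pos: [0.5242, -0.2321, 0.1183]
tool_rot: [0.02, 0.662, 0.749, 0.025]
wrist_force: [-0.3, 0.7, -2.5]
gripper_width: 0.0442
31.37 [ 524.2 -232.1  118.3] [0.0202 0.6621 0.7487 0.025 ] [-0.3  0.7 -2.5] 44.2 [-0.57  0.42  1.74  0.05  0.94 -0.72]
rot [-0.32 -0.18  0.22] rows 0.1 off [-4.4 11.8 38.1] off_oldaxes [-4.6 12.  38.1] tcp [ 539.1 -234.8   81. ]
side 97 [[-25.3, -19.9, -29.4], [32.3, 20.2, -18.8]]
top 27 [[19.4, -13.3, -29.7], [28.2, 20.8, -18.7]]
```

```bash
python3 -m handwheel '[{"offset":[-5.5,6,10],"rotation":[-0.3,-0.2,0.2],"gripper":0.3},{"offset":[0,6,14],"rotation":[0,0,0],"gripper":0.3},{"offset":[0,0,14],"rotation":[0,0,0],"gripper":0.3},{"offset":[0,0,0],"rotation":[0,0,0],"gripper":0.3}]' 30
python3 -m handwheel '[{"offset":[0,-0.2,3],"rotation":[0,0,0],"gripper":0.3},{"offset":[0,-0.2,3],"rotation":[0,0,0],"gripper":0.3},{"offset":[0,-0.2,3],"rotation":[0,0,0],"gripper":0.3},{"offset":[0,-0.2,3],"rotation":[0,0,0],"gripper":0.3},{"offset":[0,0,0],"rotation":[0,0,0],"gripper":0.3}]' 30
python3 -c "
from h import *
st();plan(u2w(-2.9,0,64),Rt(UY,4))"
```

```text
time_s: 31.8
tool_pos: [0.5407, -0.2381, 0.0813]
tool_rot: [0.025, 0.664, 0.747, 0.026]
wrist_force: [-1.6, 0.5, -1.7]
gripper_width: 0.0445
time_s: 32.22
tool_pos: [0.5404, -0.2376, 0.0727]
tool_rot: [0.026, 0.664, 0.747, 0.026]
wrist_force: [-6.4, 6.0, 16.8]
gripper_width: 0.0439
32.22 [ 540.4 -237.6   72.7] [0.0256 0.6639 0.7469 0.0264] [-6.4  6.  16.8] 43.9 [-0.56  0.5   1.74  0.06  0.84 -0.71]
rot [ 0.21  0.19 -0.06] rows 0.0 off [ 2.9 -2.4 19.5] off_oldaxes [ 3.  -2.4 19.5] tcp [ 539.1 -234.8   53. ]
```

```bash
python3 -m handwheel '[{"offset":[1.5,-1.2,-2],"rotation":[0,0,0],"gripper":0.3},{"offset":[1.5,-1.2,0],"rotation":[0,0,0],"gripper":0.3},{"offset":[0,0,0],"rotation":[0,0,0],"gripper":0.3},{"offset":[0,-0.2,3],"rotation":[0,0,0],"gripper":0.3},{"offset":[0,-0.2,3],"rotation":[0,0,0],"gripper":0.3},{"offset":[0,0,0],"rotation":[0,0,0],"gripper":0.3}]' 30
python3 -c "
from h import *
st();plan(u2w(-2.9,0,64),Rt(UY,4))"
```

```text
time_s: 32.72
tool_pos: [0.5385, -0.2352, 0.0671]
tool_rot: [0.026, 0.664, 0.747, 0.027]
wrist_force: [-3.5, 5.0, 12.4]
gripper_width: 0.0439
32.72 [ 538.5 -235.2   67.1] [0.026  0.6639 0.7469 0.0266] [-3.5  5.  12.4] 43.9 [-0.56  0.5   1.75  0.06  0.82 -0.71]
rot [ 0.25  0.2  -0.06] rows 0.0 off [ 0.4 -0.3 14.1] off_oldaxes [ 0.4 -0.4 14.1] tcp [ 539.1 -234.8   53. ]
```

```bash
python3 -m handwheel '[{"offset":[1.2,-0.7,0],"rotation":[0,0,0],"gripper":0.3},{"offset":[1,-0.5,0],"rotation":[0,0,0],"gripper":0.3},{"offset":[0,-0.2,3],"rotation":[0,0,0],"gripper":0.3},{"offset":[0,-0.2,3],"rotation":[0,0,0],"gripper":0.3},{"offset":[0,-0.1,2],"rotation":[0,0,0],"gripper":0.3},{"offset":[0,0,0],"rotation":[0,0,0],"gripper":0.3}]' 30
python3 -c "
from h import *
st();plan(u2w(-2.9,0,64),Rt(UY,4))"
```

```text
time_s: 33.22
tool_pos: [0.5369, -0.2325, 0.0584]
tool_rot: [0.025, 0.664, 0.747, 0.027]
wrist_force: [-0.5, 3.1, -3.6]
gripper_width: 0.0438
33.22 [ 536.9 -232.5   58.4] [0.0255 0.6639 0.7469 0.0268] [-0.5  3.1 -3.6] 43.8 [-0.56  0.51  1.77  0.06  0.8  -0.71]
rot [ 0.23  0.15 -0.06] rows 0.0 off [-2.5  1.5  5.5] off_oldaxes [-2.4  1.5  5.5] tcp [ 539.1 -234.8   53. ]
```

Sliding in freely. Continue to the shoulder.

```bash
python3 -m handwheel '[{"offset":[0,0,2],"rotation":[0,0,0],"gripper":0.3},{"offset":[0,0,1],"rotation":[0,0,0],"gripper":0.3},{"offset":[0,0,1],"rotation":[0,0,0],"gripper":0.3},{"offset":[0,0,0],"rotation":[0,0,0],"gripper":0.3}]' 30
python3 -m handwheel '[{"offset":[0,0,0],"rotation":[0,0,0],"gripper":0.55},{"offset":[0,0,0],"rotation":[0,0,0],"gripper":0.7},{"offset":[0,0,0],"rotation":[0,0,0],"gripper":0.85},{"offset":[0,0,0],"rotation":[0,0,0],"gripper":0.9},{"offset":[0,0.5,-10],"rotation":[0,0,0],"gripper":0.9},{"offset":[0,1,-20],"rotation":[0,0,0],"gripper":0.9},{"offset":[0,1,-22],"rotation":[0,0,0],"gripper":0.9},{"offset":[0,0,0],"rotation":[0,0,0],"gripper":0.3},{"offset":[0,0,0],"rotation":[0,0,0],"gripper":0.3},{"offset":[0,0,0],"rotation":[0,0,0],"gripper":0.3},{"offset":[0,0,0],"rotation":[0,0,0],"gripper":0.3},{"offset":[0,0,0],"rotation":[0,0,0],"gripper":0.3},{"offset":[0,0,0],"rotation":[0,0,0],"gripper":0.3},{"offset":[0,0,0],"rotation":[0,0,0],"gripper":0.3},{"offset":[0,0,0],"rotation":[0,0,0],"gripper":0.3}]' 20
python3 -c "
from h import *
st();plan(u2w(0,0,95),Rt(UY,4),0)"
```

```text
time_s: 33.55
tool_pos: [0.537, -0.2322, 0.0539]
tool_rot: [0.025, 0.664, 0.747, 0.027]
wrist_force: [0.8, 5.9, 4.2]
gripper_width: 0.0435
time_s: 34.8
tool_pos: [0.5354, -0.2333, 0.1057]
tool_rot: [0.025, 0.664, 0.747, 0.026]
wrist_force: [-0.4, -0.0, 0.6]
gripper_width: 0.0292
34.8 [ 535.4 -233.3  105.7] [0.0253 0.6638 0.747  0.026 ] [-0.4 -0.   0.6] 29.2 [-0.56  0.45  1.73  0.05  0.91 -0.71]
rot [ 0.16  0.19 -0.04] rows 0.0 off [-1.8  4.9 11.1] off_oldaxes [-1.8  4.8 11.1] tcp [ 541.2 -234.5   95. ]
```

```bash
python3 -m handwheel '[{"offset":[-1,4,5],"rotation":[0,0,0],"gripper":0.3},{"offset":[0,0,3],"rotation":[0,0,0],"gripper":0.3},{"offset":[0,0,2],"rotation":[0,0,0],"gripper":0.3},{"offset":[0,0,1],"rotation":[0,0,0],"gripper":0.3},{"offset":[0,0,1],"rotation":[0,0,0],"gripper":0.3},{"offset":[0,0,1],"rotation":[0,0,0],"gripper":0.3},{"offset":[0,0,0],"rotation":[0,0,0],"gripper":0.3}]' 20
python3 -m handwheel '[{"offset":[0,0,1],"rotation":[0,0,0],"gripper":0.3},{"offset":[0,0,1],"rotation":[0,0,0],"gripper":0.3},{"offset":[0,0,0],"rotation":[0,0,0],"gripper":0.3}]' 20
```

```text
time_s: 35.38
tool_pos: [0.5404, -0.2338, 0.0944]
tool_rot: [0.026, 0.664, 0.747, 0.026]
wrist_force: [-2.6, 1.9, 9.8]
gripper_width: 0.0265
time_s: 35.63
tool_pos: [0.5404, -0.2338, 0.0942]
tool_rot: [0.026, 0.664, 0.747, 0.026]
wrist_force: [-8.4, 3.4, 26.8]
gripper_width: 0.0262
```

```bash
python3 -m handwheel '[{"offset":[0,0,-5],"rotation":[0,0,0],"gripper":0.3},{"offset":[0,-10,-20],"rotation":[0,0,0],"gripper":0.8},{"offset":[0,-10,-30],"rotation":[0,0,0],"gripper":1},{"offset":[0,-20,-30],"rotation":[0,0,0],"gripper":1},{"offset":[0,-30,-10],"rotation":[0,0,0],"gripper":1},{"offset":[20,-30,0],"rotation":[4,0,4],"gripper":1},{"offset":[35,-10,0],"rotation":[0,0,0],"gripper":1},{"offset":[35,0,0],"rotation":[0,0,0],"gripper":1},{"offset":[35,0,0],"rotation":[0,0,0],"gripper":1},{"offset":[35,0,0],"rotation":[0,0,0],"gripper":1},{"offset":[35,0,0],"rotation":[0,0,0],"gripper":1},{"offset":[35,0,0],"rotation":[0,0,0],"gripper":1},{"offset":[35,0,0],"rotation":[0,0,0],"gripper":1},{"offset":[35,0,0],"rotation":[0,0,0],"gripper":1},{"offset":[0,0,0],"rotation":[0,0,0],"gripper":1},{"offset":[0,0,0],"rotation":[0,0,0],"gripper":1}]'
python3 -c "
from h import *
st();plan([468,122.8,52],Rt(3,0))"
```

```text
time_s: 36.97
tool_pos: [0.4087, 0.0545, 0.1785]
tool_rot: [0.002, 0.688, 0.725, 0.001]
wrist_force: [0.5, -0.9, -0.7]
gripper_width: 0.0877
36.97 [408.7  54.5 178.5] [0.0017 0.6883 0.7254 0.0009] [ 0.5 -0.9 -0.7] 87.7 [-0.03  0.15  1.96 -0.    1.03 -0.09]
rot [0.21 0.07 0.01] rows 0.0 off [ 65.1  62.8 137.5] off_oldaxes [ 65.3  62.3 137.7] tcp [468.  122.8  41. ]
```

```bash
python3 -m handwheel '[{"offset":[30,20,0],"rotation":[0,0,0],"gripper":1},{"offset":[35,20,0],"rotation":[0,0,0],"gripper":1},{"offset":[0,22,15],"rotation":[0,0,0],"gripper":1},{"offset":[0,0,30],"rotation":[0,0,0],"gripper":1},{"offset":[0,0,30],"rotation":[0,0,0],"gripper":1},{"offset":[0,0,30],"rotation":[0,0,0],"gripper":1},{"offset":[0,0,28],"rotation":[0,0,0],"gripper":1},{"offset":[0,0,0],"rotation":[0,0,0],"gripper":1},{"offset":[0,0,0],"rotation":[0,0,0],"gripper":1}]'
python3 -c "
from h import *
st();plan([468,122.8,52],Rt(3,0))"
```

```text
time_s: 37.72
tool_pos: [0.4674, 0.1193, 0.0447]
tool_rot: [0.001, 0.691, 0.723, -0.001]
wrist_force: [-0.1, -0.6, 0.4]
gripper_width: 0.0877
37.72 [467.4 119.3  44.7] [ 5.000e-04  6.905e-01  7.233e-01 -6.000e-04] [-0.1 -0.6  0.4] 87.7 [ 0.11  0.46  1.95 -0.    0.74  0.06]
rot [-0.01  0.09 -0.34] rows 0.1 off [3.5 0.7 3.7] off_oldaxes [3.5 0.7 3.7] tcp [468.  122.8  41. ]
```

```bash
python3 -m handwheel '[{"offset":[3,0.5,3.5],"rotation":[0,0,0],"gripper":1},{"offset":[0,0,0],"rotation":[0,0,0],"gripper":0.7},{"offset":[0,0,0],"rotation":[0,0,0],"gripper":0.55},{"offset":[0,0,0],"rotation":[0,0,0],"gripper":0.3},{"offset":[0,0,0],"rotation":[0,0,0],"gripper":0.3},{"offset":[0,0,0],"rotation":[0,0,0],"gripper":0.3},{"offset":[0,0,0],"rotation":[0,0,0],"gripper":0.3},{"offset":[0,0,0],"rotation":[0,0,0],"gripper":0.3},{"offset":[0,0,-10],"rotation":[0,0,0],"gripper":0.3},{"offset":[0,0,-30],"rotation":[0,0,0],"gripper":0.3},{"offset":[0,0,-30],"rotation":[0,0,0],"gripper":0.3},{"offset":[0,0,-30],"rotation":[0,0,0],"gripper":0.3},{"offset":[0,-20,-30],"rotation":[0,0,0],"gripper":0.3},{"offset":[-10,-20,-10],"rotation":[0,0,0],"gripper":0.3},{"offset":[-30,0,0],"rotation":[0,0,0],"gripper":0.3},{"offset":[-35,0,0],"rotation":[-2,0,-2],"gripper":0.3},{"offset":[-35,0,0],"rotation":[-2,0,-1.8],"gripper":0.3},{"offset":[-35,0,0],"rotation":[0,0,0],"gripper":0.3},{"offset":[-35,0,0],"rotation":[0,0,0],"gripper":0.3},{"offset":[-35,0,0],"rotation":[0,0,0],"gripper":0.3}]' 30
python3 -c "
from h import *
st();plan(u2w(-45,-78,180),Rt(UY,4))"
```

```text
time_s: 39.38
tool_pos: [0.446, -0.0936, 0.1831]
tool_rot: [0.026, 0.665, 0.746, 0.026]
wrist_force: [1.0, 1.0, -1.8]
gripper_width: 0.0438
39.38 [446.  -93.6 183.1] [0.0259 0.665  0.7459 0.0262] [ 1.   1.  -1.8] 43.8 [-0.39  0.17  1.92  0.04  0.98 -0.52]
rot [ 0.21  0.23 -0.23] rows 0.1 off [-229.2   32.6   16.4] off_oldaxes [-229.    33.4   17.5] tcp [ 506.5 -317.2  169. ]
```

```bash
python3 -m handwheel '[{"offset":[-35,0,0],"rotation":[0.2,0.2,-0.2],"gripper":0.3},{"offset":[-35,0,0],"rotation":[0,0,0],"gripper":0.3},{"offset":[-35,0,0],"rotation":[0,0,0],"gripper":0.3},{"offset":[-35,0,0],"rotation":[0,0,0],"gripper":0.3},{"offset":[-35,10,0],"rotation":[0,0,0],"gripper":0.3},{"offset":[-35,20,0],"rotation":[0,0,0],"gripper":0.3},{"offset":[-15,27,10],"rotation":[0,0,0],"gripper":0.3},{"offset":[0,0,25],"rotation":[0,0,0],"gripper":0.3},{"offset":[0,0,25],"rotation":[0,0,0],"gripper":0.3},{"offset":[0,0,0],"rotation":[0,0,0],"gripper":0.3},{"offset":[0,0,0],"rotation":[0,0,0],"gripper":0.3}]' 30
python3 -c "
from h import *
st();plan(u2w(-3.9,-78,92),Rt(UY,4))"
```

```text
time_s: 40.3
tool_pos: [0.5322, -0.3072, 0.1257]
tool_rot: [0.021, 0.664, 0.747, 0.026]
wrist_force: [0.4, -0.1, -1.4]
gripper_width: 0.0438
40.3 [ 532.2 -307.2  125.7] [0.021  0.6638 0.7472 0.0258] [ 0.4 -0.1 -1.4] 43.8 [-0.67  0.46  1.63  0.06  1.   -0.81]
rot [-0.19 -0.16 -0.04] rows 0.0 off [-6.8 11.3 45.6] off_oldaxes [-7.  11.4 45.6] tcp [ 547.3 -312.3   81. ]
```

```bash
python3 -m handwheel '[{"offset":[-5.5,5,15],"rotation":[-0.2,-0.2,0],"gripper":0.3},{"offset":[0,6,15],"rotation":[0,0,0],"gripper":0.3},{"offset":[0,0,14],"rotation":[0,0,0],"gripper":0.3},{"offset":[0,0,0],"rotation":[0,0,0],"gripper":0.3}]' 30
python3 -m handwheel '[{"offset":[0,-0.2,3],"rotation":[0,0,0],"gripper":0.3},{"offset":[0,-0.2,3],"rotation":[0,0,0],"gripper":0.3},{"offset":[0,-0.2,2],"rotation":[0,0,0],"gripper":0.3},{"offset":[0,0,0],"rotation":[0,0,0],"gripper":0.3}]' 30
python3 -c "
from h import *
st();plan(u2w(-2.9,-78,64),Rt(UY,4))"
```

```text
time_s: 40.63
tool_pos: [0.5477, -0.3112, 0.0823]
tool_rot: [0.024, 0.664, 0.747, 0.026]
wrist_force: [-0.2, 1.1, -1.8]
gripper_width: 0.0437
time_s: 40.97
tool_pos: [0.5484, -0.3124, 0.0761]
tool_rot: [0.026, 0.664, 0.747, 0.026]
wrist_force: [0.1, -0.1, -2.2]
gripper_width: 0.0436
40.97 [ 548.4 -312.4   76.1] [0.026  0.6638 0.747  0.0261] [ 0.1 -0.1 -2.2] 43.6 [-0.66  0.54  1.64  0.06  0.9  -0.81]
rot [ 0.21  0.24 -0.03] rows 0.0 off [ 0.2 -1.7 23. ] off_oldaxes [ 0.3 -1.8 23. ] tcp [ 548.3 -312.2   53. ]
```

```bash
python3 -m handwheel '[{"offset":[0,-0.5,3],"rotation":[0,0,0],"gripper":0.3},{"offset":[0,-0.5,3],"rotation":[0,0,0],"gripper":0.3},{"offset":[0,-0.2,3],"rotation":[0,0,0],"gripper":0.3},{"offset":[0,0,0],"rotation":[0,0,0],"gripper":0.3}]' 30
python3 -m handwheel '[{"offset":[0,-0.2,3],"rotation":[0,0,0],"gripper":0.3},{"offset":[0,-0.2,3],"rotation":[0,0,0],"gripper":0.3},{"offset":[0,0,0],"rotation":[0,0,0],"gripper":0.3}]' 30
```

```text
time_s: 41.3
tool_pos: [0.5474, -0.3122, 0.066]
tool_rot: [0.025, 0.664, 0.747, 0.026]
wrist_force: [-0.0, 0.5, -2.1]
gripper_width: 0.0437
time_s: 41.55
tool_pos: [0.5475, -0.3122, 0.0599]
tool_rot: [0.025, 0.664, 0.747, 0.026]
wrist_force: [0.1, -0.2, -1.3]
gripper_width: 0.0435
```

```bash
python3 -m handwheel '[{"offset":[0,-0.2,3],"rotation":[0,0,0],"gripper":0.3},{"offset":[0,0,2],"rotation":[0,0,0],"gripper":0.3},{"offset":[0,0,1],"rotation":[0,0,0],"gripper":0.3},{"offset":[0,0,0],"rotation":[0,0,0],"gripper":0.3}]' 30
python3 -m handwheel '[{"offset":[0,0,0],"rotation":[0,0,0],"gripper":0.55},{"offset":[0,0,0],"rotation":[0,0,0],"gripper":0.7},{"offset":[0,0,0],"rotation":[0,0,0],"gripper":0.85},{"offset":[0,0,0],"rotation":[0,0,0],"gripper":0.9},{"offset":[0,0.5,-10],"rotation":[0,0,0],"gripper":0.9},{"offset":[0,1,-20],"rotation":[0,0,0],"gripper":0.9},{"offset":[0,1,-22],"rotation":[0,0,0],"gripper":0.9},{"offset":[0,0,0],"rotation":[0,0,0],"gripper":0.3},{"offset":[0,0,0],"rotation":[0,0,0],"gripper":0.3},{"offset":[0,0,0],"rotation":[0,0,0],"gripper":0.3},{"offset":[0,0,0],"rotation":[0,0,0],"gripper":0.3},{"offset":[0,0,0],"rotation":[0,0,0],"gripper":0.3},{"offset":[0,0,0],"rotation":[0,0,0],"gripper":0.3},{"offset":[0,0,0],"rotation":[0,0,0],"gripper":0.3},{"offset":[0,0,0],"rotation":[0,0,0],"gripper":0.3}]' 20
python3 -c "
from h import *
st();plan(u2w(0,-78,95),Rt(UY,4),0)"
```

```text
time_s: 41.88
tool_pos: [0.5481, -0.3127, 0.0566]
tool_rot: [0.026, 0.664, 0.747, 0.026]
wrist_force: [-5.2, 2.5, 15.9]
gripper_width: 0.0439
time_s: 43.13
tool_pos: [0.5466, -0.3123, 0.1062]
tool_rot: [0.025, 0.664, 0.747, 0.026]
wrist_force: [1.1, 0.0, -0.2]
gripper_width: 0.0295
43.13 [ 546.6 -312.3  106.2] [0.0254 0.6638 0.747  0.026 ] [ 1.1  0.  -0.2] 29.5 [-0.66  0.5   1.62  0.06  0.96 -0.81]
rot [ 0.16  0.2  -0.04] rows 0.0 off [-0.1  3.1 11.5] off_oldaxes [-0.1  3.  11.5] tcp [ 550.4 -312.    95. ]
```

```bash
python3 -m handwheel '[{"offset":[0,3,5],"rotation":[0,0,0],"gripper":0.3},{"offset":[0,0,4],"rotation":[0,0,0],"gripper":0.3},{"offset":[0,0,2],"rotation":[0,0,0],"gripper":0.3},{"offset":[0,0,1],"rotation":[0,0,0],"gripper":0.3},{"offset":[0,0,1],"rotation":[0,0,0],"gripper":0.3},{"offset":[0,0,0],"rotation":[0,0,0],"gripper":0.3}]' 20
python3 -m handwheel '[{"offset":[0,0,1],"rotation":[0,0,0],"gripper":0.3},{"offset":[0,0,1],"rotation":[0,0,0],"gripper":0.3},{"offset":[0,0,0],"rotation":[0,0,0],"gripper":0.3}]' 20
```

```text
time_s: 43.63
tool_pos: [0.5505, -0.3119, 0.0945]
tool_rot: [0.026, 0.664, 0.747, 0.026]
wrist_force: [-2.5, 0.8, 6.1]
gripper_width: 0.0266
time_s: 43.88
tool_pos: [0.5506, -0.3118, 0.0943]
tool_rot: [0.026, 0.664, 0.747, 0.026]
wrist_force: [-6.6, 3.3, 21.0]
gripper_width: 0.0263
```

```bash
python3 -m handwheel '[{"offset":[0,0,-5],"rotation":[0,0,0],"gripper":0.3},{"offset":[0,-10,-20],"rotation":[0,0,0],"gripper":0.8},{"offset":[0,-10,-30],"rotation":[0,0,0],"gripper":1},{"offset":[0,-20,-30],"rotation":[0,0,0],"gripper":1},{"offset":[0,-30,-10],"rotation":[0,0,0],"gripper":1},{"offset":[20,-30,0],"rotation":[0,0,0],"gripper":1},{"offset":[35,-10,0],"rotation":[0,0,0],"gripper":1},{"offset":[35,0,0],"rotation":[0,0,0],"gripper":1},{"offset":[35,0,0],"rotation":[0,0,0],"gripper":1},{"offset":[35,0,0],"rotation":[0,0,0],"gripper":1},{"offset":[35,0,0],"rotation":[0,0,0],"gripper":1},{"offset":[20,0,0],"rotation":[0,0,0],"gripper":1},{"offset":[0,0,0],"rotation":[0,0,0],"gripper":1}]'
python3 - <<'E'
from h import *
st()
a=np.radians(UY)
for n in ('top','side'):
  c=cam(n);P=cloud(c).reshape(-1,3)*1000
  d=P[:,:2]-U;L=np.c_[d[:,0]*np.cos(a)+d[:,1]*np.sin(a),-d[:,0]*np.sin(a)+d[:,1]*np.cos(a),P[:,2]]
  for k in(78,0,-78):
    m=(abs(L[:,0])<35)&(abs(L[:,1]-k)<36)&(L[:,2]>74)&(L[:,2]<96);print(n,k,m.sum(),np.percentile(L[m,2],[5,50,95]).round(1),L[m,:2].mean(0).round(1))
  B=c["image"].astype(int).sum(2).ravel()
  m=(L[:,1]>136)&(L[:,1]<190)&(abs(L[:,0]-27)<35)&(L[:,2]>55)&(L[:,2]<120)
  for y in range(138,190,8):
    q=m&(abs(L[:,1]-y)<4);print('  knob y',y,q.sum(),L[q].mean(0).round(1) if q.sum() else '',B[q].mean().round() if q.sum() else '',(np.ptp(L[q],axis=0).round(0) if q.sum() else ''))
  # stay arm
  q=(L[:,1]>128)&(L[:,1]<145)&(L[:,2]>99)&(L[:,2]<260)&(L[:,0]>-40)&(L[:,0]<110)
  for z in range(100,260,15):
    w=q&(abs(L[:,2]-z)<7.5)
    if w.sum(): print('  arm z',z,w.sum(),L[w,:2].mean(0).round(0))
  if n=='side': crop(c,300,400,100,240,4,'pics/side2.png')
plan(u2w(0,167,130),Rt(UY,30))
E
```

```text
time_s: 44.97
tool_pos: [0.4076, -0.1081, 0.1774]
tool_rot: [0.024, 0.663, 0.748, 0.026]
wrist_force: [0.0, -0.1, -0.7]
gripper_width: 0.088
44.97 [ 407.6 -108.1  177.4] [0.0243 0.6628 0.7479 0.0262] [ 0.  -0.1 -0.7] 88.0 [-0.46  0.13  1.99  0.05  0.96 -0.6 ]
top 78 293 [80.1 86.5 92.6] [-0.9 78.4]
top 0 299 [78.  86.2 92.2] [-1.8 -0.3]
top -78 297 [78.  85.9 91.4] [ -0.4 -79.1]
  knob y 138 22 [ 25.6 138.8  89.9] 391.0 [41.  6. 58.]
  knob y 146 23 [ 33.8 144.3  96.2] 396.0 [38.  7. 38.]
  knob y 154 12 [ 27.2 154.4  85.6] 351.0 [12.  6. 12.]
  knob y 162 11 [ 26.3 161.8  87.1] 353.0 [12.  6.  8.]
  knob y 170 12 [ 25.9 169.7  87.2] 330.0 [ 9.  7. 10.]
  knob y 178 12 [ 26.8 178.6  87.2] 344.0 [10.  7. 12.]
  knob y 186 12 [ 26.2 186.7  87.1] 370.0 [18.  5. 17.]
  arm z 100 4 [ 44. 138.]
  arm z 115 11 [ 47. 142.]
  arm z 130 9 [ 62. 141.]
  arm z 145 10 [ 74. 140.]
  arm z 160 9 [ 82. 140.]
  arm z 175 23 [ 93. 137.]
  arm z 190 2 [ 96. 130.]
side 78 113 [79.7 83.9 87.7] [-1.3 79.4]
side 0 130 [76.1 82.5 87.8] [-1.5  5.6]
side -78 113 [76.6 82.8 87.1] [ -0.9 -73.5]
  knob y 138 34 [ 27.4 139.4  85.6] 312.0 [63.  6. 61.]
  knob y 146 26 [ 37.8 145.5  98.8] 304.0 [45.  8. 40.]
  knob y 154 9 [ 24.5 154.1  84. ] 200.0 [10.  7. 12.]
  knob y 162 1 [ 24.5 158.3  82.4] 153.0 [0. 0. 0.]
  knob y 170 7 [ 24.6 169.8  83.1] 186.0 [10.  7.  6.]
  knob y 178 5 [ 25.6 178.   83.6] 200.0 [10.  5.  6.]
  knob y 186 8 [ 28.4 187.3  80.6] 194.0 [11.  5. 17.]
  arm z 100 12 [ 57. 139.]
  arm z 115 15 [ 60. 139.]
  arm z 130 17 [ 69. 140.]
  arm z 145 17 [ 80. 139.]
  arm z 160 13 [ 86. 139.]
  arm z 175 17 [ 93. 134.]
  arm z 190 5 [ 88. 132.]
  arm z 205 6 [ 89. 130.]
  arm z 220 2 [ 86. 130.]
  arm z 235 4 [ 86. 129.]
  arm z 250 7 [ 86. 130.]
rot [-25.77   0.24   0.14] rows 3.7 off [ 29.5  76.3 110.5] off_oldaxes [ 29.6 116.8  66.2] tcp [526.9 -68.  120.5]
```

View pics/side2.png

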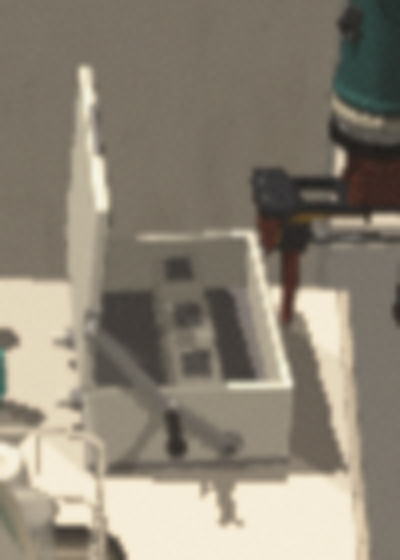

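```bash
python3 - <<'E'
from h import *
from scipy.optimize import brentq
H=np.array([94,95.]);Pv=np.array([-27,35.]);A0=np.array([93,172.]);K0=Pv+70*np.array([np.cos(np.radians(40)),np.sin(np.radians(40))])
r=np.linalg.norm(A0-H);L2=np.linalg.norm(A0-K0);a0=np.arctan2(*(A0-H)[::-1]);print(r,L2,K0)
for th in range(40,150,8):
    K=Pv+70*np.array([np.cos(np.radians(th)),np.sin(np.radians(th))])
    d=K-H;D=np.linalg.norm(d);cc=(D*D+r*r-L2*L2)/(2*D*r)
    if abs(cc)>1: print(th,'x');continue
    al=np.arctan2(d[1],d[0])-np.arccos(cc);A=H+r*np.array([np.cos(al),np.sin(al)])
    up=np.arctan2(*(A-K)[::-1]);print(th,K.round(1),"lid lowered",round(al-a0,2),"knee",round(.21+np.radians(th)-up,2))
R=Rt(UY,30)
plan(u2w(26,170,80)-80*R[:,2],R)
E
```

```text
77.00649323271382 113.44949097203278 [26.62311102 79.99513268]
40 [26.6 80. ] lid lowered -6.28 knee -0.04
48 [19.8 87. ] lid lowered -6.31 knee 0.2
56 [12.1 93. ] lid lowered -6.29 knee 0.42
64 [ 3.7 97.9] lid lowered 0.04 knee 0.62
72 [ -5.4 101.6] lid lowered 0.12 knee 0.8
80 [-14.8 103.9] lid lowered 0.21 knee 0.98
88 [-24.6 105. ] lid lowered 0.31 knee 1.16
96 [-34.3 104.6] lid lowered 0.42 knee 1.32
104 [-43.9 102.9] lid lowered 0.54 knee 1.49
112 [-53.2  99.9] lid lowered 0.66 knee 1.66
120 [-62.   95.6] lid lowered 0.79 knee 1.82
128 [-70.1  90.2] lid lowered -5.35 knee 1.99
136 [-77.4  83.6] lid lowered -5.21 knee 2.15
144 [-83.6  76.1] lid lowered -5.05 knee 2.33
rot [-25.77   0.24   0.14] rows 3.7 off [32.5 73.8 86.8] off_oldaxes [ 32.5 104.2  45.9] tcp [512.6 -66.7 139.8]
```

```bash
python3 -m handwheel '[{"offset":[10,0,0],"rotation":[-6.45,0,0],"gripper":0.5},{"offset":[10,0,0],"rotation":[-6.45,0,0],"gripper":0.5},{"offset":[12,0,0],"rotation":[-6.45,0,0],"gripper":0.5},{"offset":[0,0,0],"rotation":[-6.45,0.2,0.1],"gripper":0.5},{"offset":[0,25,10],"rotation":[0,0,0],"gripper":0.5},{"offset":[0,25,20],"rotation":[0,0,0],"gripper":0.5},{"offset":[0,24,30],"rotation":[0,0,0],"gripper":0.5},{"offset":[0,0,0],"rotation":[0,0,0],"gripper":0.5},{"offset":[0,0,0],"rotation":[0,0,0],"gripper":0.5}]' 20
python3 -c "
from h import *
st();R=Rt(UY,30);plan(u2w(26,170,80)-30*R[:,2],R);plan(u2w(26,170,80),R)"
```

```text
time_s: 45.82
tool_pos: [0.5001, -0.0684, 0.1549]
tool_rot: [0.148, 0.645, 0.73, 0.172]
wrist_force: [-0.4, 0.7, 0.1]
gripper_width: 0.044
45.82 [500.1 -68.4 154.9] [0.1476 0.6451 0.7296 0.1725] [-0.4  0.7  0.1] 44.0 [-0.46  0.17  2.16  0.56  0.49 -1.04]
rot [-3.76 -0.52  0.1 ] rows 0.5 off [ 0.3  3.4 69.4] off_oldaxes [-0.4  7.9 69. ] tcp [537.5 -63.7  96.5]
rot [-3.76 -0.52  0.1 ] rows 0.5 off [ 0.3  3.4 99.4] off_oldaxes [-0.7  9.9 99. ] tcp [552.3 -62.   70.5]
```

```bash
python3 -m handwheel '[{"offset":[0,3.5,10],"rotation":[-3.7,-0.5,0],"gripper":0.5},{"offset":[0,0,20],"rotation":[0,0,0],"gripper":0.5},{"offset":[0,0,20],"rotation":[0,0,0],"gripper":0.5},{"offset":[0,0,15],"rotation":[0,0,0],"gripper":0.5},{"offset":[0,0,0],"rotation":[0,0,0],"gripper":0.5},{"offset":[0,0,0],"rotation":[0,0,0],"gripper":0.5}]' 20
python3 -c "
from h import *
st();R=Rt(UY,30);plan(u2w(26,170,80),R)"
```

```text
time_s: 46.32
tool_pos: [0.531, -0.0621, 0.1022]
tool_rot: [0.166, 0.641, 0.724, 0.191]
wrist_force: [0.6, -0.5, 0.0]
gripper_width: 0.0436
46.32 [531.  -62.1 102.2] [0.1657 0.6414 0.7245 0.1906] [ 0.6 -0.5  0. ] 43.6 [-0.43  0.32  2.2   0.99  0.32 -1.46]
rot [-0.75 -0.33  0.07] rows 0.1 off [-2.4  2.5 38.1] off_oldaxes [-2.7  2.9 38. ] tcp [552.3 -62.   70.5]
```

```bash
python3 -m handwheel '[{"offset":[-2,2,8],"rotation":[1.5,0,0],"gripper":0.5},{"offset":[0,0,8],"rotation":[1,0,0],"gripper":0.5},{"offset":[0,0,0],"rotation":[0,0,0],"gripper":0.5},{"offset":[0,0,0],"rotation":[0,0,0],"gripper":0.5}]' 20
python3 -c "
from h import *
st();R=Rt(UY,27);plan(u2w(26,170,80),R)"
```

```text
time_s: 46.65
tool_pos: [0.5413, -0.0627, 0.0903]
tool_rot: [0.153, 0.644, 0.729, 0.175]
wrist_force: [0.2, 1.1, -0.4]
gripper_width: 0.0439
46.65 [541.3 -62.7  90.3] [0.1528 0.6441 0.7288 0.1752] [ 0.2  1.1 -0.4] 43.9 [-0.4   0.35  2.16  0.83  0.32 -1.28]
rot [-0.12 -0.28  0.2 ] rows 0.1 off [-0.6  0.3 22.7] off_oldaxes [-0.7  0.3 22.7] tcp [551.8 -62.   70.2]
```

```bash
python3 -m handwheel '[{"offset":[0,0,8],"rotation":[0,0,0],"gripper":0.5},{"offset":[0,0,8],"rotation":[0,0,0],"gripper":0.5},{"offset":[0,0,6],"rotation":[0,0,0],"gripper":0.5},{"offset":[0,0,0],"rotation":[0,0,0],"gripper":0.5},{"offset":[0,0,0],"rotation":[0,0,0],"gripper":0.5}]' 20
python3 -c "
from h import *
st();R=Rt(UY,27);plan(u2w(26,170,80),R)
c=cam('side');crop(c,300,400,120,240,6,'pics/knob.png')"
```

```text
time_s: 47.07
tool_pos: [0.5505, -0.0611, 0.0701]
tool_rot: [0.152, 0.645, 0.729, 0.175]
wrist_force: [-0.4, 0.1, -0.2]
gripper_width: 0.0439
47.07 [550.5 -61.1  70.1] [0.1521 0.6446 0.7285 0.175 ] [-0.4  0.1 -0.2] 43.9 [-0.39  0.41  2.15  0.95  0.28 -1.39]
rot [-0.19 -0.32  0.12] rows 0.1 off [-1.1  1.2  0.4] off_oldaxes [-1.1  1.2  0.4] tcp [551.8 -62.   70.2]
```

View pics/knob.png

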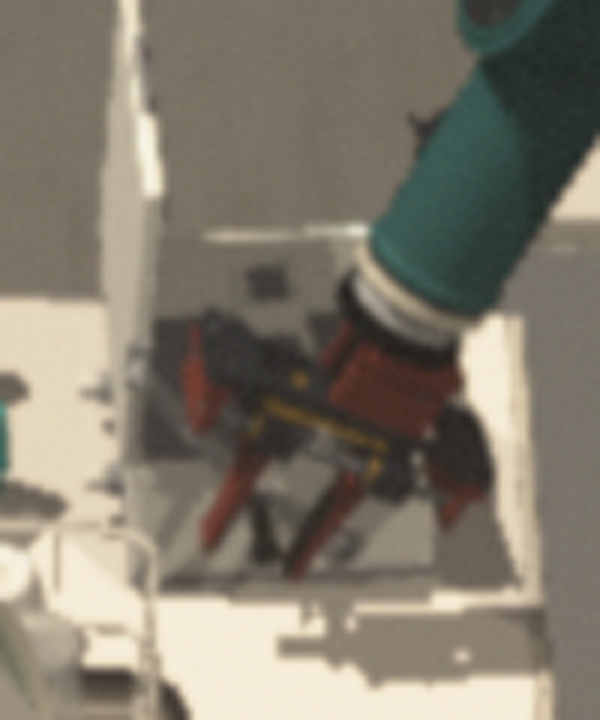

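```bash
python3 -m handwheel '[{"offset":[-1,1,0],"rotation":[0,0,0],"gripper":0.3},{"offset":[0,0,0],"rotation":[0,0,0],"gripper":0.2},{"offset":[0,0,0],"rotation":[0,0,0],"gripper":0.05},{"offset":[0,0,0],"rotation":[0,0,0],"gripper":0.05},{"offset":[0,0,0],"rotation":[0,0,0],"gripper":0.05},{"offset":[0,0,0],"rotation":[0,0,0],"gripper":0.05},{"offset":[0,0,0],"rotation":[0,0,0],"gripper":0.05}]' 20
python3 -c "
from h import *
st();R=Ro.from_quat(robot.get_state()['tool_rot'][[1,2,3,0]]).as_matrix()
s=robot.get_state();g=s['tool_pos']*1000-11*R[:,2];a=np.radians(UY);d=g[:2]-U;print('gp unit',d[0]*np.cos(a)+d[1]*np.sin(a),-d[0]*np.sin(a)+d[1]*np.cos(a),g[2])
ux=np.array([np.cos(a),np.sin(a),0])
p=None
for th in range(40,112,6):
    K=np.array([-27+70*np.cos(np.radians(th)),35+70*np.sin(np.radians(th))])
    if p is not None: dd=(K-p)[0]*ux+np.array([0,0,(K-p)[1]]);print(th,(R.T@dd).round(1))
    p=K"
```

```text
time_s: 47.7
tool_pos: [0.5515, -0.062, 0.0698]
tool_rot: [0.152, 0.645, 0.729, 0.175]
wrist_force: [-3.7, -2.7, 1.4]
gripper_width: 0.0121
47.7 [551.5 -62.   69.8] [0.1519 0.6445 0.7287 0.1745] [-3.7 -2.7  1.4] 12.1 [-0.39  0.41  2.15  0.94  0.28 -1.38]
gp unit 25.686914004037632 169.98839045466318 79.6148827921738
46 [ 0. -2. -7.]
52 [ 0.  -2.8 -6.8]
58 [ 0.  -3.5 -6.5]
64 [ 0.  -4.1 -6.1]
70 [ 0.  -4.7 -5.6]
76 [ 0.  -5.3 -5.1]
82 [ 0.  -5.8 -4.5]
88 [ 0.  -6.2 -3.9]
94 [ 0.  -6.6 -3.2]
100 [ 0.  -6.9 -2.5]
106 [ 0.  -7.1 -1.7]
```

```bash
python3 -m handwheel '[{"offset":[0,-1,-3.5],"rotation":[0,0,0],"gripper":0.05},{"offset":[0,-1,-3.5],"rotation":[0,0,0],"gripper":0.05},{"offset":[0,-1.4,-3.4],"rotation":[0,0,0],"gripper":0.05},{"offset":[0,-1.4,-3.4],"rotation":[0,0,0],"gripper":0.05},{"offset":[0,-1.7,-3.3],"rotation":[0,0,0],"gripper":0.05},{"offset":[0,-1.7,-3.3],"rotation":[0,0,0],"gripper":0.05},{"offset":[0,0,0],"rotation":[0,0,0],"gripper":0.05}]' 25
```

```text
time_s: 48.28
tool_pos: [0.5353, -0.064, 0.0851]
tool_rot: [0.152, 0.644, 0.729, 0.175]
wrist_force: [0.2, 0.1, -2.1]
gripper_width: 0.0122
```

```bash
python3 -m handwheel '[{"offset":[0,-2,-3.1],"rotation":[0,0,0],"gripper":0.05},{"offset":[0,-2.1,-3],"rotation":[0,0,0],"gripper":0.05},{"offset":[0,-2.3,-2.8],"rotation":[0,0,0],"gripper":0.05},{"offset":[0,-2.4,-2.8],"rotation":[0,0,0],"gripper":0.05},{"offset":[0,-2.6,-2.6],"rotation":[0,0,0],"gripper":0.05},{"offset":[0,-2.7,-2.5],"rotation":[0,0,0],"gripper":0.05},{"offset":[0,-2.9,-2.3],"rotation":[0,0,0],"gripper":0.05},{"offset":[0,-2.9,-2.2],"rotation":[0,0,0],"gripper":0.05},{"offset":[0,0,0],"rotation":[0,0,0],"gripper":0.05}]' 25
python3 - <<'E'
from h import *
st();a=np.radians(UY)
P=cloud(cam('top')).reshape(-1,3)*1000
d=P[:,:2]-U;L=np.c_[d[:,0]*np.cos(a)+d[:,1]*np.sin(a),-d[:,0]*np.sin(a)+d[:,1]*np.cos(a),P[:,2]]
m=(abs(L[:,1])<110)&(L[:,0]>0)&(L[:,0]<140)&(L[:,2]>240);print(m.sum(),np.percentile(L[m],[5,50,95],axis=0).round(0).tolist())
E
```

```text
time_s: 49.03
tool_pos: [0.5106, -0.0671, 0.0967]
tool_rot: [0.153, 0.644, 0.728, 0.177]
wrist_force: [3.5, 6.8, 9.4]
gripper_width: 0.0123
49.03 [510.6 -67.1  96.7] [0.1534 0.6439 0.7284 0.1767] [3.5 6.8 9.4] 12.3 [-0.45  0.31  2.21  0.89  0.33 -1.38]
562 [[41.0, -100.0, 243.0], [49.0, 0.0, 270.0], [60.0, 100.0, 278.0]]
```

```bash
python3 -m handwheel '[{"offset":[0,0,0],"rotation":[0,0,0],"gripper":0.15},{"offset":[0,0,0],"rotation":[0,0,0],"gripper":0.3},{"offset":[0,0,0],"rotation":[0,0,0],"gripper":0.45},{"offset":[0,0,0],"rotation":[0,0,0],"gripper":0.45},{"offset":[0,0,-15],"rotation":[0,0,0],"gripper":0.45},{"offset":[0,0,-25],"rotation":[0,0,0],"gripper":0.45},{"offset":[0,0,-30],"rotation":[0,0,0],"gripper":0.45},{"offset":[0,0,-35],"rotation":[0,0,0],"gripper":0.3},{"offset":[0,0,-20],"rotation":[6,0,0],"gripper":0},{"offset":[0,0,-20],"rotation":[6,0,0],"gripper":0},{"offset":[0,0,-20],"rotation":[6,0,0],"gripper":0},{"offset":[0,0,-20],"rotation":[6,0,0],"gripper":0},{"offset":[0,0,-20],"rotation":[3,0,0],"gripper":0},{"offset":[0,0,-30],"rotation":[0,0,0],"gripper":0},{"offset":[0,0,-30],"rotation":[0,0,0],"gripper":0},{"offset":[0,0,0],"rotation":[0,0,0],"gripper":0},{"offset":[0,0,0],"rotation":[0,0,0],"gripper":0}]' 20
python3 - <<'E'
from h import *
st();plan(u2w(90,0,345),Rt(UY,0),0);plan(u2w(84,0,253),Rt(UY,0),0)
a=np.radians(UY)
for n in('top','side'):
    P=cloud(cam(n)).reshape(-1,3)*1000
    d=P[:,:2]-U;L=np.c_[d[:,0]*np.cos(a)+d[:,1]*np.sin(a),-d[:,0]*np.sin(a)+d[:,1]*np.cos(a),P[:,2]]
    m=(abs(L[:,1])<110)&(L[:,0]>0)&(L[:,0]<140)&(L[:,2]>255)&(L[:,2]<290);print(m.sum(),np.percentile(L[m],[5,50,95],axis=0).round(0).tolist())
    m=(L[:,1]>155)&(L[:,1]<182)&(L[:,0]>-60)&(L[:,0]<60)&(L[:,2]>60)&(L[:,2]<130);print('knob',m.sum(),L[m].mean(0).round(0) if m.sum() else '')
E
```

```text
time_s: 50.5
tool_pos: [0.437, -0.0766, 0.3399]
tool_rot: [0.006, 0.66, 0.751, 0.012]
wrist_force: [0.2, 0.7, -0.9]
gripper_width: 0.0006
50.5 [437.  -76.6 339.9] [0.0063 0.6604 0.7508 0.0122] [ 0.2  0.7 -0.9] 0.6 [-0.34  0.02  1.67  0.02  1.43 -0.48]
rot [ 1.53 -0.39  0.52] rows 0.2 off [-169.1  174.8   -5.1] off_oldaxes [-170.7  173.3   -1.7] tcp [ 630.6 -223.8  345. ]
rot [ 1.53 -0.39  0.52] rows 0.2 off [-169.1  168.8   86.9] off_oldaxes [-171.2  164.9   90.1] tcp [ 624.6 -224.6  253. ]
463 [[41.0, -99.0, 259.0], [47.0, 0.0, 271.0], [55.0, 100.0, 278.0]]
knob 16 [-13. 176. 110.]
154 [[40.0, -95.0, 258.0], [48.0, 11.0, 268.0], [54.0, 99.0, 274.0]]
knob 16 [-14. 167. 106.]
```

```bash
python3 -m handwheel '[{"offset":[-30,0,0],"rotation":[1.5,-0.4,0.5],"gripper":0},{"offset":[-35,0,0],"rotation":[0,0,0],"gripper":0},{"offset":[-35,20,0],"rotation":[0,0,0],"gripper":0},{"offset":[-35,35,0],"rotation":[0,0,0],"gripper":0},{"offset":[-34,35,0],"rotation":[0,0,0],"gripper":0},{"offset":[0,35,0],"rotation":[0,0,0],"gripper":0},{"offset":[0,30,0],"rotation":[0,0,0],"gripper":0},{"offset":[0,20,0],"rotation":[0,0,0],"gripper":0},{"offset":[0,0,30],"rotation":[0,0,0],"gripper":0},{"offset":[0,0,30],"rotation":[0,0,0],"gripper":0},{"offset":[0,0,20],"rotation":[0,0,0],"gripper":0},{"offset":[0,0,0],"rotation":[0,0,0],"gripper":0},{"offset":[0,0,0],"rotation":[0,0,0],"gripper":0}]' 20
python3 - <<'E'
from h import *
st();s=robot.get_state()
a=np.radians(UY);R=Ro.from_quat(s['tool_rot'][[1,2,3,0]]).as_matrix();t=s['tool_pos']*1000+8*R[:,2];d=t[:2]-U;print('tip unit',(d[0]*np.cos(a)+d[1]*np.sin(a)).round(1),(-d[0]*np.sin(a)+d[1]*np.cos(a)).round(1),t[2].round(1))
# waypoints: tip front-bottom corner contact at radius 165 on outer face (12 mm), half thickness 13.5
p=None
for e in range(74,-1,-6):
    f=np.radians(e);C=np.array([94-165*np.cos(f)+12*np.sin(f),95+165*np.sin(f)+12*np.cos(f)])
    T=C+np.array([13.5,0]);print(e,T.round(1),(T-p).round(1) if p is not None else '');p=T
E
```

```text
time_s: 51.68
tool_pos: [0.6166, -0.2133, 0.2554]
tool_rot: [-0.004, 0.664, 0.748, -0.001]
wrist_force: [0.5, -0.6, 0.4]
gripper_width: 0.0005
51.68 [ 616.6 -213.3  255.4] [-0.004   0.6638  0.7479 -0.0012] [ 0.5 -0.6  0.4] 0.5 [-0.44  0.42  1.35 -0.    1.38 -0.56]
tip unit 77.3 12.1 247.4
74 [ 73.6 256.9] 
68 [ 56.8 252.5] [-16.7  -4.4]
62 [ 40.6 246.3] [-16.2  -6.2]
56 [ 25.2 238.5] [-15.5  -7.8]
50 [ 10.6 229.1] [-14.5  -9.4]
44 [ -2.9 218.3] [-13.5 -10.9]
38 [-15.1 206. ] [-12.3 -12.2]
32 [-26.1 192.6] [-10.9 -13.4]
26 [-35.5 178.1] [ -9.5 -14.5]
20 [-43.4 162.7] [ -7.9 -15.4]
14 [-49.7 146.6] [ -6.3 -16.1]
8 [-54.2 129.8] [ -4.5 -16.7]
2 [-57.  112.8] [ -2.8 -17.1]
```

```bash
python3 -m handwheel '[{"offset":[0,-5,0],"rotation":[0,0,0],"gripper":0},{"offset":[0,-5.6,1.5],"rotation":[0,0,0],"gripper":0},{"offset":[0,-5.6,1.5],"rotation":[0,0,0],"gripper":0},{"offset":[0,-5.5,1.5],"rotation":[0,0,0],"gripper":0},{"offset":[0,-5.4,2],"rotation":[0,0,0],"gripper":0},{"offset":[0,-5.4,2],"rotation":[0,0,0],"gripper":0},{"offset":[0,-5.4,2],"rotation":[0,0,0],"gripper":0},{"offset":[0,-5.2,2.6],"rotation":[0,0,0],"gripper":0},{"offset":[0,-5.2,2.6],"rotation":[0,0,0],"gripper":0},{"offset":[0,-5.2,2.6],"rotation":[0,0,0],"gripper":0},{"offset":[0,-4.8,3.1],"rotation":[0,0,0],"gripper":0},{"offset":[0,-4.8,3.1],"rotation":[0,0,0],"gripper":0},{"offset":[0,-4.8,3.1],"rotation":[0,0,0],"gripper":0},{"offset":[0,0,0],"rotation":[0,0,0],"gripper":0}]' 20
python3 - <<'E'
from h import *
st();s=robot.get_state()
a=np.radians(UY);R=Ro.from_quat(s['tool_rot'][[1,2,3,0]]).as_matrix();t=s['tool_pos']*1000+8*R[:,2];d=t[:2]-U;print('tip unit',(d[0]*np.cos(a)+d[1]*np.sin(a)).round(1),(-d[0]*np.sin(a)+d[1]*np.cos(a)).round(1),t[2].round(1))
P=cloud(cam('side')).reshape(-1,3)*1000
d=P[:,:2]-U;L=np.c_[d[:,0]*np.cos(a)+d[:,1]*np.sin(a),-d[:,0]*np.sin(a)+d[:,1]*np.cos(a),P[:,2]]
m=(L[:,1]>50)&(L[:,1]<115)&(L[:,0]>-90)&(L[:,0]<92)&(L[:,2]>150);
q=L[m];print(len(q),np.polyfit(q[:,0],q[:,2],1),q[:,0].min(),q[:,2].max())
E
```

```text
time_s: 52.85
tool_pos: [0.5491, -0.2217, 0.2293]
tool_rot: [-0.003, 0.664, 0.748, -0.001]
wrist_force: [0.2, 0.6, -0.3]
gripper_width: 0.0005
52.85 [ 549.1 -221.7  229.3] [-0.0025  0.6639  0.7478 -0.0008] [ 0.2  0.6 -0.3] 0.5 [-0.5   0.35  1.52 -0.    1.27 -0.62]
tip unit 9.4 11.8 221.3
1664 [ -0.80177919 540.65179521] -68.25831982121058 680.7623691838912
```

```bash
python3 -m handwheel '[{"offset":[0,-4.5,3.6],"rotation":[0,0,0],"gripper":0},{"offset":[0,-4.5,3.6],"rotation":[0,0,0],"gripper":0},{"offset":[0,-4.5,3.6],"rotation":[0,0,0],"gripper":0},{"offset":[0,-4.1,4.1],"rotation":[0,0,0],"gripper":0},{"offset":[0,-4.1,4.1],"rotation":[0,0,0],"gripper":0},{"offset":[0,-4.1,4.1],"rotation":[0,0,0],"gripper":0},{"offset":[0,-3.6,4.5],"rotation":[0,0,0],"gripper":0},{"offset":[0,-3.6,4.5],"rotation":[0,0,0],"gripper":0},{"offset":[0,-3.6,4.5],"rotation":[0,0,0],"gripper":0},{"offset":[0,0,0],"rotation":[0,0,0],"gripper":0}]' 20
python3 - <<'E'
from h import *
st();s=robot.get_state()
a=np.radians(UY);R=Ro.from_quat(s['tool_rot'][[1,2,3,0]]).as_matrix();t=s['tool_pos']*1000+8*R[:,2];d=t[:2]-U;print('tip unit',(d[0]*np.cos(a)+d[1]*np.sin(a)).round(1),(-d[0]*np.sin(a)+d[1]*np.cos(a)).round(1),t[2].round(1))
cam('side','pics/lid1.png')
c=cv2.imread('pics/lid1.png');cv2.imwrite('pics/lid1c.png',cv2.resize(c[90:240,290:420],None,fx=4,fy=4))
E
```

```text
time_s: 53.73
tool_pos: [0.5129, -0.2261, 0.1928]
tool_rot: [-0.002, 0.664, 0.748, -0.001]
wrist_force: [-0.3, -0.3, -0.3]
gripper_width: 0.0002
53.73 [ 512.9 -226.1  192.8] [-0.0024  0.6638  0.7479 -0.0008] [-0.3 -0.3 -0.3] 0.2 [-0.54  0.34  1.64 -0.    1.17 -0.66]
tip unit -27.2 11.8 184.8
```

View pics/lid1c.png

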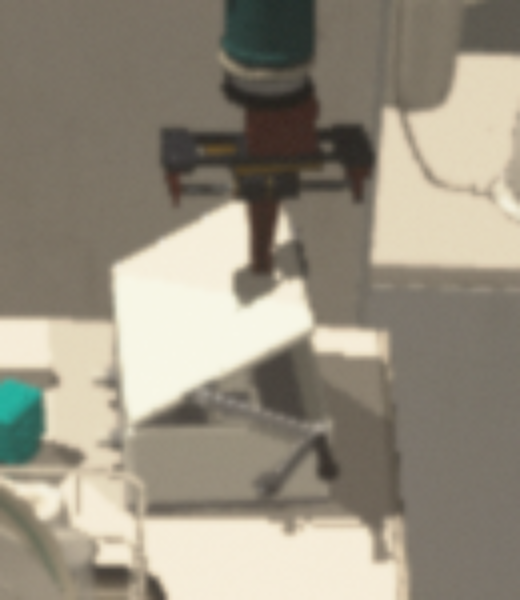

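```bash
python3 -m handwheel '[{"offset":[0,-3.2,4.8],"rotation":[0,0,0],"gripper":0},{"offset":[0,-3.2,4.8],"rotation":[0,0,0],"gripper":0},{"offset":[0,-3.2,4.8],"rotation":[0,0,0],"gripper":0},{"offset":[0,-2.6,5.1],"rotation":[0,0,0],"gripper":0},{"offset":[0,-2.6,5.1],"rotation":[0,0,0],"gripper":0},{"offset":[0,-2.6,5.1],"rotation":[0,0,0],"gripper":0},{"offset":[0,-2.1,5.3],"rotation":[0,0,0],"gripper":0},{"offset":[0,-2.1,5.3],"rotation":[0,0,0],"gripper":0},{"offset":[0,-2.1,5.3],"rotation":[0,0,0],"gripper":0},{"offset":[0,-1.5,5.5],"rotation":[0,0,0],"gripper":0},{"offset":[0,-1.5,5.5],"rotation":[0,0,0],"gripper":0},{"offset":[0,-1.5,5.5],"rotation":[0,0,0],"gripper":0},{"offset":[0,0,0],"rotation":[0,0,0],"gripper":0}]' 20
```

```text
time_s: 54.87
tool_pos: [0.4849, -0.229, 0.1306]
tool_rot: [-0.003, 0.664, 0.748, -0.001]
wrist_force: [-0.8, 0.5, 0.2]
gripper_width: 0.0004
```

```bash
python3 -m handwheel '[{"offset":[0,0,3],"rotation":[0,0,0],"gripper":0},{"offset":[0,0,3],"rotation":[0,0,0],"gripper":0},{"offset":[0,0,3],"rotation":[0,0,0],"gripper":0},{"offset":[0,0,2],"rotation":[0,0,0],"gripper":0},{"offset":[0,0,2],"rotation":[0,0,0],"gripper":0},{"offset":[0,0,0],"rotation":[0,0,0],"gripper":0}]' 20
python3 -m handwheel '[{"offset":[0,0,1],"rotation":[0,0,0],"gripper":0},{"offset":[0,0,1],"rotation":[0,0,0],"gripper":0},{"offset":[0,0,1],"rotation":[0,0,0],"gripper":0},{"offset":[0,0,0],"rotation":[0,0,0],"gripper":0}]' 20
```

```text
time_s: 55.37
tool_pos: [0.4862, -0.2295, 0.1186]
tool_rot: [-0.001, 0.664, 0.748, -0.0]
wrist_force: [-0.6, -0.8, -0.6]
gripper_width: 0.0006
time_s: 55.7
tool_pos: [0.4863, -0.2296, 0.1159]
tool_rot: [-0.001, 0.664, 0.748, -0.0]
wrist_force: [0.0, -1.2, 1.0]
gripper_width: 0.0007
```

```bash
python3 -m handwheel '[{"offset":[0,0,1],"rotation":[0,0,0],"gripper":0},{"offset":[0,0,1],"rotation":[0,0,0],"gripper":0},{"offset":[0,0,0],"rotation":[0,0,0],"gripper":0}]' 20
python3 -m handwheel '[{"offset":[0,0,1],"rotation":[0,0,0],"gripper":0},{"offset":[0,0,0],"rotation":[0,0,0],"gripper":0}]' 20
```

```text
time_s: 55.95
tool_pos: [0.4864, -0.2297, 0.1154]
tool_rot: [-0.001, 0.664, 0.748, -0.0]
wrist_force: [-3.1, 1.7, 13.4]
gripper_width: 0.0003
time_s: 56.12
tool_pos: [0.4864, -0.2297, 0.1153]
tool_rot: [-0.001, 0.664, 0.748, -0.0]
wrist_force: [-6.0, 2.0, 23.4]
gripper_width: 0.0006
```

Shut against the rim (stops at z = 0.115, force rising). Retreat and check everything.

```bash
python3 -m handwheel '[{"offset":[0,0,-5],"rotation":[0,0,0],"gripper":0},{"offset":[0,0,-20],"rotation":[0,0,0],"gripper":0},{"offset":[0,0,-35],"rotation":[0,0,0],"gripper":0},{"offset":[0,-20,-35],"rotation":[0,0,0],"gripper":0},{"offset":[0,-30,-35],"rotation":[0,0,0],"gripper":0},{"offset":[0,-30,-30],"rotation":[0,0,0],"gripper":0},{"offset":[0,-30,0],"rotation":[0,0,0],"gripper":0},{"offset":[0,0,0],"rotation":[0,0,0],"gripper":0},{"offset":[0,0,0],"rotation":[0,0,0],"gripper":0}]' 20
python3 - <<'E'
from h import *
st();a=np.radians(UY)
for n in('top','side'):
    c=cam(n,f'pics/{n}_end.png');P=cloud(c).reshape(-1,3)*1000
    d=P[:,:2]-U;L=np.c_[d[:,0]*np.cos(a)+d[:,1]*np.sin(a),-d[:,0]*np.sin(a)+d[:,1]*np.cos(a),P[:,2]]
    for lo,hi in((-80,-60),(-40,-20),(0,20),(60,85)):
        m=(abs(L[:,1]-40)<70)&(L[:,0]>lo)&(L[:,0]<hi)&(L[:,2]<150);print(n,lo,np.median(L[m,2]).round(1),end=' ')
    m=(abs(P[:,0]-701)<45)&(abs(P[:,1]+49)<45)&(P[:,2]>35)&(P[:,2]<65);print('cup',P[m].mean(0).round(1))
    m=(P[:,2]>60)&(P[:,2]<90)&(P[:,0]>400)&(P[:,0]<560)&(P[:,1]>260)&(P[:,1]<500);print('olds',np.percentile(P[m],[2,98],axis=0).round(0).tolist())
    m=(P[:,2]>9)&(P[:,2]<20)&(P[:,0]>390)&(P[:,0]<560)&(P[:,1]>250)&(P[:,1]<505);print('tray',np.percentile(P[m],[2,98],axis=0).round(0).tolist())
E
```

```text
time_s: 56.87
tool_pos: [0.3801, -0.2425, 0.2698]
tool_rot: [-0.001, 0.664, 0.747, -0.0]
wrist_force: [0.2, -0.8, 0.2]
gripper_width: 0.0005
56.87 [ 380.1 -242.5  269.8] [-6.000e-04  6.645e-01  7.473e-01 -2.000e-04] [ 0.2 -0.8  0.2] 0.5 [-0.72  0.1   1.76 -0.    1.28 -0.84]
top -80 108.3 top -40 108.5 top 0 108.5 top 60 108.5 cup [700.5 -48.8  51.4]
olds [[459.0, 302.0, 64.0], [502.0, 448.0, 86.0]]
tray [[416.0, 279.0, 9.0], [541.0, 479.0, 19.0]]
side -80 106.2 side -40 105.6 side 0 105.3 side 60 105.7 cup [690.2 -52.3  49.6]
olds [[456.0, 308.0, 62.0], [500.0, 452.0, 80.0]]
tray [[414.0, 281.0, 9.0], [538.0, 480.0, 18.0]]
```

View pics/side_end.png

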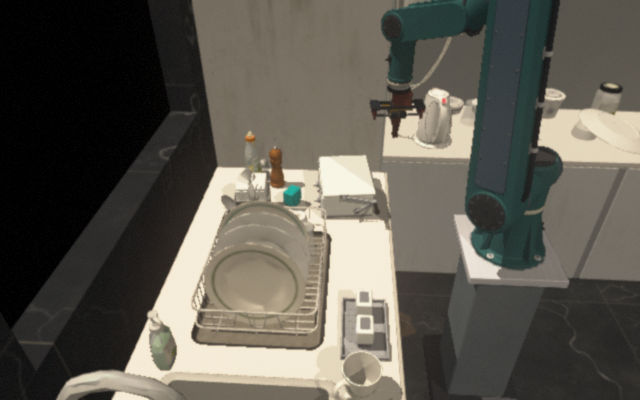

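View pics/top_end.png

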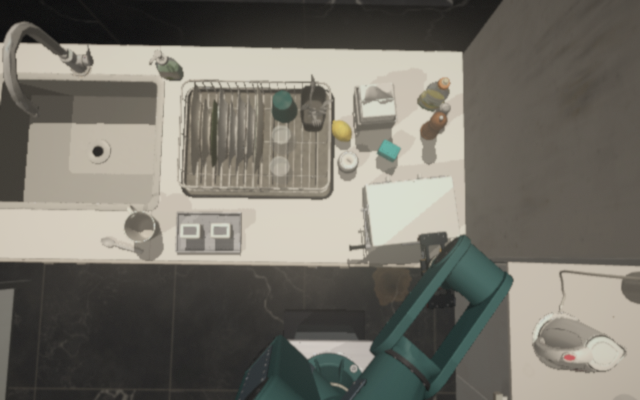

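```bash
python3 -c "
from station import job
print(job.close_job())"
```

```text
the job is handed in; nothing more can be done
None
```

The job is done and handed in at about 57 s of the 210 s allowed; no verdict was reported.

**What I did**
- I pulled both old cartridges, from the middle and right sockets, and stood them side by side in the drip tray.
- I plugged all three fresh cartridges into the three sockets, then pressed each from above with 21 to 34 N. Each stopped at the same height and moved 0.2 mm or less.
- Only after that did I grip the black knob and lift it about 45 mm along its arc, which puts the knee at about 1.0 rad by my geometry. I then pushed the lid down slowly until it stopped on the rim.

**Last checks**
- **Lid:** it is level from front to back. The top camera reads 108 mm and the side camera 106 mm, against an expected 107 mm.
- **Old cartridges and tray:** both cartridges stand inside the tray. The tray was where it started each time I checked.
- **Cup:** the top camera gives (700, -49) mm, the same as at the start. The side camera reads about 10 mm nearer in x, but I took no starting side reading to compare. I put this down to it seeing only one side of the cup; the robot never went near it.
- **Turquoise block:** it sits at the same spot in the pictures as at the start, and I did not touch it.

The second fresh cartridge touched the socket mouth with about 17 N on the way in. A shift of about 4 mm sideways freed it.

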